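Load and lock the draining carriage in the glassware lab

ROBOT

A 6-joint arm with a two-finger parallel gripper is mounted at the origin on the work surface. World frame = base frame: x ahead of the robot, y to its left, z up, the work surface at z = 0. Lengths are in mm, angles in rad, forces in N, time in s.
With the tool pointing down it reaches from about 375 to 975 mm from the base axis. Payload 3.8 kg.
Tool frame: the origin (TCP) lies on the centre line of the jaws, within the pads' length; the fingertips stand 8 mm ahead of it and the grasp point (between the pads) lies 11 mm behind it; z points along the fingers, y is the direction in which the jaws open and shut (so a half turn about z gives the same grasp; the last joint's range is limited). The gripper opens to 85 mm and grips with 20 to 120 N. Pads are 22 mm wide; open, the fingers measure 114 mm over their backs; the gripper's body (76 mm by 85 mm) begins 54 mm behind the grasp point. The pads swing forward as they close: fully open they stand 13 mm farther back than shut.
Start: joints at [1.196, 0.264, 1.604, -0, 1.274, -0.037], TCP at [223.701, 636.849, 239.28] pointing down, gripper open.
Joint ranges: [-2.63, 2.63], [-0.94, 2.18], [0.31, 2.57], [-1.31, 4.45], [0, 2.66], [-2.55, 2.55]. Speed limits (rad/s): [2.57, 2.57, 3.14, 3.14, 3.14, 3.14].

INTERFACE

Orientations are given as a unit quaternion [x, y, z, w].
In Python, from rig import arm gives the robot as it stands. The module is installed in compiled form; this text tells all that it offers.
- The arm moves only by the shell command python3 -m pendant 'ROWS' [OPENING] [FORCE]. ROWS is JSON, a list that holds one entry, the list of rows, each a list of 6 numbers: the shift along the tool's x, y, z in cm, then the turn, a rotation vector about the tool's x, y, z in rad. A call has 1 to 8 rows; each row shifts and turns the commanded pose from where the row before left it, along the tool's axes as they then stand; what a row does not reach is not made up. A row lasts 1/10 s, in which the tool goes at most 50 mm and 8.59 degrees, less where a joint would pass 70% of its speed; a pose out of reach is approached as far as the arm can. A call is refused whole if a number of a shift passes 5 or a number of a turn 0.15, either way. A call with a gripper value outside its range is refused whole. OPENING is the finger opening in cm, from 0 to 8.54, set as the call begins (- or left out, the last holds). The fingers move at their own pace and stop on an object; FORCE is the grip in N (left out, the last holds). Time passes only in rows, so rows that do not move let the fingers close. It gives the time, the measured TCP pose, the force and the opening at its end, in the units of the state.
- arm.get_obs(): the state, without advancing time (a new reading comes with each control period).
- arm.snapshot(name): name is "scene" or "top"; returns the picture (400x640x3 uint8, red, green, blue); there is no depth.
- arm.camera_model(name): a dict with "mtx" (3x3 intrinsics, pixels), "distortion" ([k1, k2, p1, p2, k3] as OpenCV has them; the pictures are not rectified), "camera_from_world" (4x4, takes a point from world to camera coordinates). Camera axes: x right, y up, looking along -z (the intrinsics and any distortion apply to the point x, -y, -z); pixel columns grow to the right and rows downward; lengths in mm; the calibration is good to about 2 mm. A picture is of the moment at which its call begins. camera_model takes no time and is no camera call.
- arm.finish_job(): hands the job in, once; it reports no verdict.
The state is a dict: "time_s": time; "qpos": joint angles; "joint_vel": joint speeds; "tau": joint torques, N m; "tool_pos": TCP position; "ee_rot": TCP orientation; "force": force on the tool from outside, world axes, zero at the start; "wrist_torque": the same for the moment, N m; "width": finger opening in mm.
Only numpy, scipy, OpenCV 4.12 (cv2) and the standard library are available. Lean on these libraries where they do the work, as an engineer would, in place of code of your own. Each camera call takes 0.05 s, during which the arm holds its last target. There are 200 camera calls.

TASK

Get the draining station loaded: first slide its carriage fully to its stop towards the wedge and jam it fast there by pushing the red thumb wedge firmly in. Then slide every wooden-handled sampling rod lying on the green mat fully home, collar against the face, into an empty holder of its own so that the side spring plunger grips it, and stand both measuring cylinders upright on the narrow blue rail on top of the carriage. Do not knock a cylinder over, leave the beaker, jar and funnel where they are, and leave the carriage locked.

Things in the scene. Friction and masses are not known exactly. Their poses are not given: they have to be found in the camera images.
- station: Fixed white base of the draining station. Its origin lies on the bench; its x axis points from the robot's side into the holders, y along the carriage's travel to the left, z up. It carries the carriage, the wedge (at y = +150 mm) and a blue bridge over the wedge (x 22 to 58 mm, y 126 to 174 mm, top at 71 mm height).
- carriage (a joint): Slide of the carriage along the station's y axis, 0 to 0.05 m: 0 = at its stop nearest the wedge (moved to +y), growing towards -y. About 3 N of friction. It has three white rod holders 75 mm apart along y (each 40 mm wide, 70 mm deep, up to 76 mm high), the blue rail above them, and to the left a steel bar that runs under the wedge.
- grip_post (a point): On the axis of the carriage's black upright grip post (18 mm diameter, round, top at 71 mm above the bench, foot at 25 mm), this point 11 mm below its top. The post stands at the carriage's right (-y) end; pinch it to slide the carriage. Moves with the carriage.
- wedge (a joint): Travel of the red thumb wedge along its ramp, 0 to 0.056 m, growing as it is pushed in along the station's +x (away from the robot), sinking 0.12 mm per mm. Free (about 2 N) until it meets the steel bar at about 0.040 m, then jams harder over the next few mm; a push of 12 to 20 N jams it well and it stays where it is left.
- wedge_tab (a point): Centre of the wedge's upright thumb tab, 10 mm below the tab's top: tab 12 mm in x, 20 mm in y, standing free on the robot's side of the blue bridge. Pinch it across y, or push it from behind. Moves with the wedge.
- mouth0 (a point): Centre of the mouth of holder 0 (0 rightmost, 2 nearest the wedge) on the face towards the robot, 55 mm above the bench, where a seated rod's axis lies; x axis points into the bore (level), z up. Bore 16.5 mm wide, 17 mm high, 70 mm long, open at both ends; 55 mm inside, a plunger presses from the left (+y). Moves with the carriage.
- mouth1 (a point): Centre of the mouth of holder 1 (0 rightmost, 2 nearest the wedge) on the face towards the robot, 55 mm above the bench, where a seated rod's axis lies; x axis points into the bore (level), z up. Bore 16.5 mm wide, 17 mm high, 70 mm long, open at both ends; 55 mm inside, a plunger presses from the left (+y). Moves with the carriage.
- mouth2 (a point): Centre of the mouth of holder 2 (0 rightmost, 2 nearest the wedge) on the face towards the robot, 55 mm above the bench, where a seated rod's axis lies; x axis points into the bore (level), z up. Bore 16.5 mm wide, 17 mm high, 70 mm long, open at both ends; 55 mm inside, a plunger presses from the left (+y). Moves with the carriage.
- plunger0: Brass spring plunger of holder 0 with a red end knob, at the left (+y) side of its bore, 55 mm behind the mouth. The round tip (4 mm radius) is pushed aside by a rod with about 6 N and springs into the rod's groove when the rod is home; pushing a rod past it takes about 5 to 10 N. Origin at the tip.
- plunger1: Brass spring plunger of holder 1 with a red end knob, at the left (+y) side of its bore, 55 mm behind the mouth. The round tip (4 mm radius) is pushed aside by a rod with about 6 N and springs into the rod's groove when the rod is home; pushing a rod past it takes about 5 to 10 N. Origin at the tip.
- plunger2: Brass spring plunger of holder 2 with a red end knob, at the left (+y) side of its bore, 55 mm behind the mouth. The round tip (4 mm radius) is pushed aside by a rod with about 6 N and springs into the rod's groove when the rod is home; pushing a rod past it takes about 5 to 10 N. Origin at the tip.
- rail_top (a point): Centre of the top face of the blue rail on the carriage, 90 mm above the bench: a level bar only 34 mm wide in x and 215 mm long in y (frame parallel to the station's). Moves with the carriage.
- mat: Fixed green mat, 270 x 190 x 3 mm, on which the rods lie; origin at the centre of its underside.
- rod0: Sampling rod, 183 mm, 160 g, on the mat; may be absent. Origin on its axis at the front face of the black collar (23 mm dia, 8 mm long); x axis along the shaft to the tip. Steel shaft 14 mm dia, 85 mm long, last 10 mm tapered, groove 55 mm from the collar. Wooden handle 24 x 24 mm from x = -8 to -98 mm: grip near x = -53. Home: collar against the holder face, origin at the mouth point.
- rod1: Sampling rod, 183 mm, 160 g, on the mat; may be absent. Origin on its axis at the front face of the black collar (23 mm dia, 8 mm long); x axis along the shaft to the tip. Steel shaft 14 mm dia, 85 mm long, last 10 mm tapered, groove 55 mm from the collar. Wooden handle 24 x 24 mm from x = -8 to -98 mm: grip near x = -53. Home: collar against the holder face, origin at the mouth point.
- rod2: Sampling rod, 183 mm, 160 g, on the mat; may be absent. Origin on its axis at the front face of the black collar (23 mm dia, 8 mm long); x axis along the shaft to the tip. Steel shaft 14 mm dia, 85 mm long, last 10 mm tapered, groove 55 mm from the collar. Wooden handle 24 x 24 mm from x = -8 to -98 mm: grip near x = -53. Home: collar against the holder face, origin at the mouth point.
- cylinder0: Measuring cylinder, 110 g, 120 mm high, standing upright on the bench. Orange hexagonal foot 54 mm across corners tapering to 22 mm height, above it a clear tube 26 mm in diameter (lip of 31 mm at the top). Origin at the centre of its underside, z up.
- cylinder1: Measuring cylinder, 110 g, 120 mm high, standing upright on the bench. Orange hexagonal foot 54 mm across corners tapering to 22 mm height, above it a clear tube 26 mm in diameter (lip of 31 mm at the top). Origin at the centre of its underside, z up.
- beaker: Clear beaker, 76 mm diameter, 90 mm high, a bystander. Origin at the centre of its underside.
- jar: Amber jar with blue cap, 64 mm diameter, 90 mm high, a bystander. Origin at the centre of its underside.
- funnel: Orange funnel standing on its rim, 80 mm diameter, 85 mm high, a bystander. Origin at the centre of its underside.
Not all that is in view belongs to the job. What is shaped like the rod1 but yellow is not meant. Leave any black look-alike of the cylinder1 alone.

How it is judged (in metres and radians):
On the way, in this order (a step that is already met when the one before it is completed fails the run):
1. the carriage is at its stop and jammed there by the wedge (value of joint carriage below 0.007 m and value of joint wedge above 0.036 m and contact force between wedge and carriage above 4 N), for 0.2 s.
2. every rod is home in a holder, gripped by its plunger (((distance between rod0 and mouth0 below 0.006 m and angle between the x axis of rod0 and the x axis of mouth0, either way round below 0.1 rad and contact force between plunger0 and rod0 above 0.8 N) or (distance between rod0 and mouth1 below 0.006 m and angle between the x axis of rod0 and the x axis of mouth1, either way round below 0.1 rad and contact force between plunger1 and rod0 above 0.8 N) or (distance between rod0 and mouth2 below 0.006 m and angle between the x axis of rod0 and the x axis of mouth2, either way round below 0.1 rad and contact force between plunger2 and rod0 above 0.8 N)) and ((distance between rod1 and mouth0 below 0.006 m and angle between the x axis of rod1 and the x axis of mouth0, either way round below 0.1 rad and contact force between plunger0 and rod1 above 0.8 N) or (distance between rod1 and mouth1 below 0.006 m and angle between the x axis of rod1 and the x axis of mouth1, either way round below 0.1 rad and contact force between plunger1 and rod1 above 0.8 N) or (distance between rod1 and mouth2 below 0.006 m and angle between the x axis of rod1 and the x axis of mouth2, either way round below 0.1 rad and contact force between plunger2 and rod1 above 0.8 N)) and ((distance between rod2 and mouth0 below 0.006 m and angle between the x axis of rod2 and the x axis of mouth0, either way round below 0.1 rad and contact force between plunger0 and rod2 above 0.8 N) or (distance between rod2 and mouth1 below 0.006 m and angle between the x axis of rod2 and the x axis of mouth1, either way round below 0.1 rad and contact force between plunger1 and rod2 above 0.8 N) or (distance between rod2 and mouth2 below 0.006 m and angle between the x axis of rod2 and the x axis of mouth2, either way round below 0.1 rad and contact force between plunger2 and rod2 above 0.8 N))), for 0.2 s.
At the end, for the whole second after the job is handed in: Carriage within 7 mm of its stop, wedge in over 36 mm and pressing on the bar (over 4 N); every rod collar within 6 mm of a mouth point, in line (0.1 rad), pressed by its plunger; both cylinders upright (0.1 rad), still, within 13 mm of the blue rail's centre line (all of step 1 and all of step 2 and x of cylinder0 in the frame of rail_top between -0.013 and 0.013 m and y of cylinder0 in the frame of rail_top between -0.105 and 0.105 m and z of cylinder0 in the frame of rail_top between -0.004 and 0.005 m and angle between each of cylinder0, cylinder1's own z axis and vertical below 0.1 rad and linear speed of each of cylinder0, cylinder1 below 0.02 m/s and x of cylinder1 in the frame of rail_top between -0.013 and 0.013 m and y of cylinder1 in the frame of rail_top between -0.105 and 0.105 m and z of cylinder1 in the frame of rail_top between -0.004 and 0.005 m); the robot touches nothing.
It fails at once if the beaker is disturbed (moved over 30 mm) (distance of beaker from where it was at the start of the episode above 0.03 m).
It fails at once if the jar is disturbed (moved over 30 mm) (distance of jar from where it was at the start of the episode above 0.03 m).
It fails at once if the funnel is disturbed (moved over 30 mm) (distance of funnel from where it was at the start of the episode above 0.03 m).
It fails at once if a measuring cylinder is knocked over (angle between cylinder0's own z axis and vertical above 0.8 rad).
It fails at once if a measuring cylinder is knocked over (angle between cylinder1's own z axis and vertical above 0.8 rad).
Of rod0, rod1, rod2 only 2 to 3 are there at a start; the rules pass over those that are not, and their reading is None.
At some moment in a run one of rod0, rod1, rod2 may be knocked a few centimetres aside while the robot is not near it.
It also fails if it takes over 200 s, if anything falls off the work surface, if the arm or the gripper's body presses on something with over 40 N, if the wrist force passes 120 N, or if a joint passes its speed limit or range.

## Working session

There is one attempt and no reset: what is moved stays moved. The work goes in short steps, Python scripts to look and compute and a shell command to move; the robot and the scene stay as the last step left them, time stands still between calls to the robot, and variables do not carry over. Pictures are saved under pics/ and viewed, about 12 in all and at most 16, crops included, and the job is handed in when it is done.

```bash
mkdir -p pics; python3 - <<'E'
from rig import arm
import cv2,numpy as np
o=arm.get_obs();print(o)
for n in("scene","top"):
    cv2.imwrite(f"pics/{n}0.png",arm.snapshot(n)[:,:,::-1]);m=arm.camera_model(n)
    print(n,np.round(m["mtx"],1).tolist(),m["distortion"],np.round(m["camera_from_world"],3).tolist())
E
```

```text
{'time_s': 0.0, 'qpos': array([ 1.19609451e+00,  2.64763965e-01,  1.60539024e+00,  3.02722561e-05,
        1.27367415e+00, -3.69224723e-02]), 'joint_vel': array([-0.00105004,  0.00036482,  0.00032599, -0.00020481, -0.00112601,
        0.00010866]), 'tau': array([-4.17261137e-03, -5.15127218e+01, -3.67300200e+01, -4.85661876e-04,
        1.32826509e-02,  3.29049624e-05]), 'tool_pos': array([223.43599169, 636.19199604, 237.94593681]), 'ee_rot': array([ 1.68092200e-01,  9.85770644e-01, -1.09130194e-03, -2.42609025e-04]), 'force': array([-0.36141435, -0.22510357,  0.19829432]), 'wrist_torque': array([ 0.02173938, -0.0312409 , -0.00639826]), 'width': 85.15492178024273}
scene [[384.9, 0.0, 317.5], [0.0, 384.9, 198.4], [0.0, 0.0, 1.0]] [0.01456599 0.         0.         0.         0.        ] [[-0.666, 0.745, -0.018, 324.089], [-0.472, -0.403, 0.784, 177.801], [0.577, 0.531, 0.621, -1558.272], [0.0, 0.0, 0.0, 1.0]]
top [[453.5, 0.0, 325.6], [0.0, 453.5, 204.3], [0.0, 0.0, 1.0]] [-0.09581448  0.          0.          0.          0.        ] [[0.004, -1.0, -0.009, 19.43], [0.982, 0.002, 0.186, -516.761], [-0.186, -0.01, 0.982, -1260.595], [0.0, 0.0, 0.0, 1.0]]
```

View pics/scene0.png

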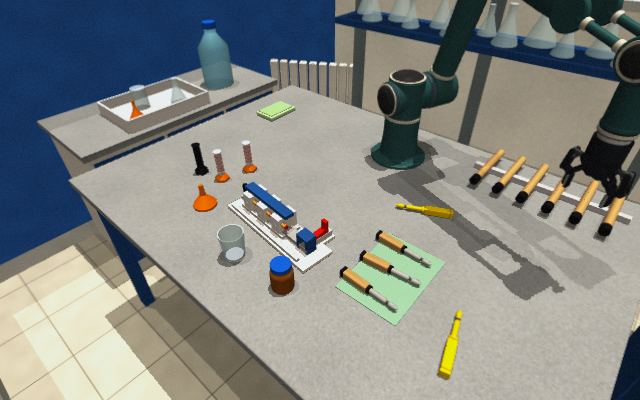

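View pics/top0.png

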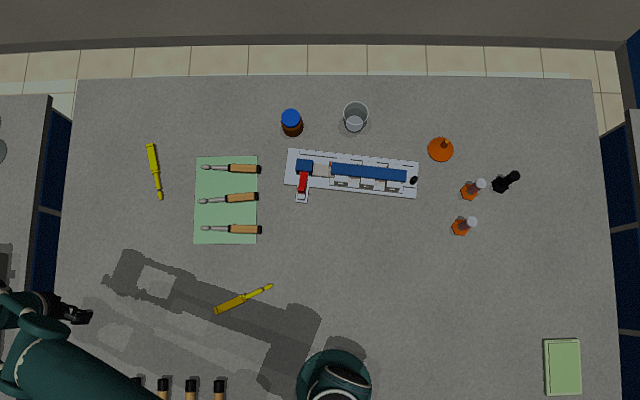

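The top view shows three rods on the mat at about (230,168), (230,198) and (230,229), with tips to the left. The station spans (285–418, 150–197), the cylinders' feet are at (470,190) and (460,226), and the black look-alike is at (505,182). I'll enlarge the station and the cylinders.

```bash
cat > h.py <<'E'
from rig import arm
import cv2,numpy as np
from scipy.spatial.transform import Rotation as Ro
M={n:arm.camera_model(n) for n in("scene","top")}
def snap(n):return np.ascontiguousarray(arm.snapshot(n)[:,:,::-1])
def ray(n,uv):
    m=M[n];p=cv2.undistortPoints(np.array([[uv]],float),np.array(m["mtx"]),np.array(m["distortion"]))[0,0]
    T=np.array(m["camera_from_world"]);R=T[:3,:3];d=R.T@np.array([p[0],-p[1],-1]);return -R.T@T[:3,3],d/np.linalg.norm(d)
def onz(n,uv,z):
    c,d=ray(n,uv);return c+d*(z-c[2])/d[2]
def tri(a,b):
    (c1,d1),(c2,d2)=ray("scene",a),ray("top",b)
    s=np.linalg.lstsq(np.c_[d1,-d2],c2-c1,rcond=None)[0]
    p,q=c1+s[0]*d1,c2+s[1]*d2;return (p+q)/2,np.linalg.norm(p-q)
def proj(n,P):
    m=M[n];T=np.array(m["camera_from_world"]);q=T[:3,:3]@np.array(P,float)+T[:3,3];q=np.array([[[q[0],-q[1],-q[2]]]])
    return cv2.projectPoints(q,np.zeros(3),np.zeros(3),np.array(m["mtx"]),np.array(m["distortion"]))[0].ravel()
def blobs(im,lo,hi,amin=8):
    k=cv2.inRange(cv2.cvtColor(im,cv2.COLOR_BGR2HSV),np.array(lo),np.array(hi))
    n,l,s,c=cv2.connectedComponentsWithStats(k)
    return [(np.round(c[i],1).tolist(),s[i].tolist(),l==i) for i in range(1,n) if s[i][4]>=amin]
def rect(mask):
    p=np.argwhere(mask)[:,::-1].astype(np.float32);return cv2.minAreaRect(p)
def go(x,y,z,yaw=None):
    "remaining motion in tool axes (cm, rad about tool z) to a tool-down pose with tool y at yaw (deg)"
    o=arm.get_obs();R=Ro.from_quat(o["ee_rot"]).as_matrix();ph=np.degrees(np.arctan2(R[1,1],R[0,1]))
    d=R.T@(np.array([x,y,z])-o["tool_pos"])/10
    print("at",np.round(o["tool_pos"],1),"yaw",round(ph,2),"-> shift cm",np.round(d,2),"turn z",None if yaw is None else round(np.radians(-(yaw-ph)),3),"tilt",np.round(R[:2,2],3),"F",np.round(o["force"],1),"w",round(o["width"],1),"t",round(o["time_s"],1))
E
python3 - <<'E'
import cv2,numpy as np
a=cv2.imread("pics/top0.png");b=cv2.imread("pics/scene0.png")
A=cv2.resize(a[140:240,280:430],None,fx=5,fy=5,interpolation=cv2.INTER_CUBIC)[:300*2]
B=cv2.resize(b[135:275,190:350],None,fx=5,fy=5,interpolation=cv2.INTER_CUBIC)[:,:800]
cv2.imwrite("pics/topc.png",A);cv2.imwrite("pics/scc.png",cv2.resize(B,(640,560)))
import h
for nm,im in(("top",a),("scene",b)):
  for col,lo,hi in(("blue",(105,140,60),(122,255,255)),("red",(0,200,100),(3,255,255)),("orange",(5,180,120),(12,255,255)),("wood",(12,90,120),(20,200,255)),("mat",(45,40,100),(75,255,255))):
    for c,s,m in h.blobs(im,lo,hi,12):
      if 150<c[0]<520 and 80<c[1]<320: print(nm,col,c,s)
E
```

```text
top blue [290.1, 117.3] [281, 109, 19, 18, 273]
top blue [303.8, 164.6] [296, 159, 17, 12, 178]
top blue [368.3, 171.4] [331, 162, 75, 19, 833]
top red [302.3, 180.8] [298, 172, 9, 19, 119]
top wood [242.9, 167.4] [231, 164, 25, 8, 169]
top wood [240.3, 196.5] [228, 192, 26, 10, 177]
top wood [243.5, 228.4] [231, 225, 26, 8, 175]
top mat [223.2, 200.3] [193, 156, 64, 88, 4178]
scene blue [318.0, 84.0] [318, 76, 1, 17, 17]
scene blue [230.3, 108.3] [226, 106, 10, 5, 15]
scene blue [180.8, 129.3] [177, 127, 8, 5, 13]
scene blue [171.5, 133.6] [168, 132, 8, 4, 14]
scene blue [269.0, 200.0] [245, 182, 49, 38, 525]
scene blue [307.5, 239.1] [297, 228, 19, 27, 254]
scene blue [298.4, 240.8] [297, 238, 6, 7, 16]
scene blue [280.2, 265.2] [270, 256, 22, 20, 346]
scene red [321.7, 229.0] [314, 219, 14, 20, 139]
scene orange [248.6, 168.8] [243, 165, 14, 8, 51]
scene orange [220.9, 178.1] [215, 175, 14, 7, 50]
scene orange [204.1, 199.2] [194, 186, 23, 26, 137]
scene wood [490.6, 162.1] [477, 149, 28, 28, 231]
scene wood [512.3, 170.2] [498, 156, 28, 30, 219]
scene wood [248.4, 165.4] [242, 163, 13, 6, 16]
scene wood [222.3, 174.1] [215, 172, 15, 6, 21]
scene wood [390.9, 239.6] [379, 232, 25, 16, 149]
scene wood [376.1, 259.9] [363, 252, 27, 17, 176]
scene wood [355.7, 278.0] [343, 268, 27, 21, 200]
scene mat [275.1, 108.4] [259, 101, 33, 15, 235]
scene mat [392.6, 280.7] [335, 233, 110, 93, 3718]
```

View pics/topc.png

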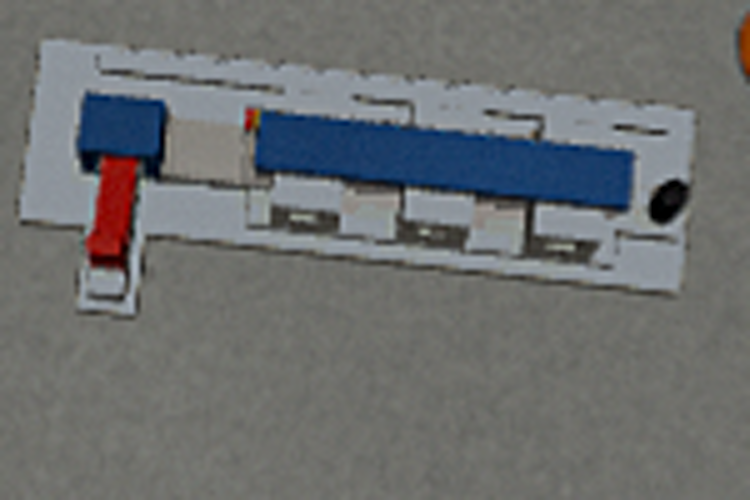

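View pics/scc.png

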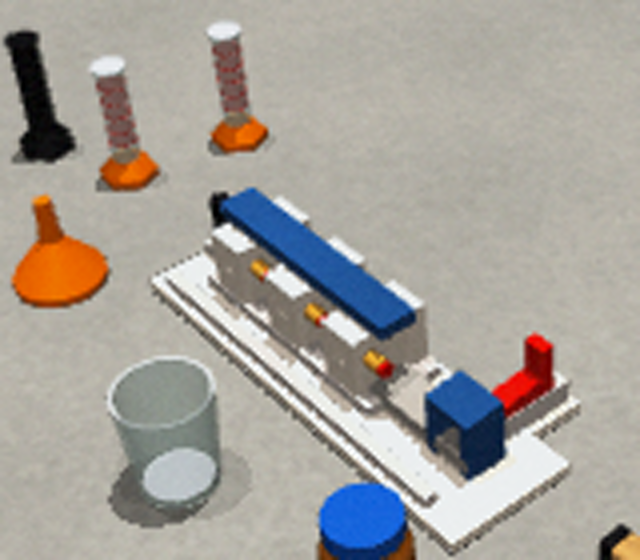

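The crops show the rail's far corners in the top view at about (331.3,161.7) and (406.2,169.7). The post top is at about (413,180) and the red tab at about (301,188). In the scene view the rail's +x corners are at about (284,216.6) and (245.2,185.3), and the tab top is at about (324.5,220). Next I'll triangulate these points, the rods and the cylinders.

```bash
python3 - <<'E'
from h import *
a=cv2.imread("pics/top0.png");b=cv2.imread("pics/scene0.png")
P,Q=tri((284.1,216.6),(331.3,161.7)),tri((245.1,185.3),(406.2,169.7))
print("rail corners",P,Q,np.linalg.norm(P[0]-Q[0]))
p,q=onz("top",(331.3,161.7),90),onz("top",(406.2,169.7),90)
u=(p-q)/np.linalg.norm(p-q);yaw=np.degrees(np.arctan2(-u[0],u[1]));print(p,q,np.linalg.norm(p-q),"station yaw",yaw)
x=np.array([u[1],-u[0],0]);print("rail centre",(p+q)/2-17*x, "scene:",[onz("scene",s,90).round(1).tolist() for s in((284.1,216.6),(245.1,185.3),(292.8,210.8),(252.6,181.6))])
# post, tab
print("post top far",onz("top",(413.2,178),71), "tab", onz("top",(301,186.5),70))
# rods: wood
wt=[m for c,s,m in blobs(a,(12,90,120),(20,200,255),100) if 150<c[0]<300]
ws=[m for c,s,m in blobs(b,(12,90,120),(20,200,255),100) if 330<c[0]<400]
for mt,ms in zip(wt,ws):
    rt,rs=rect(mt),rect(ms)
    print("rod T",rt,"S",rs,"tri",tri(rs[0],rt[0]),"top@20",onz("top",rt[0],22).round(1))
# cylinders: orange feet & white lips
for nm,im in(("top",a),("scene",b)):
    for c,s,m in blobs(im,(3,150,90),(13,255,255),20):
        if (nm=="top" and c[0]>430) or (nm=="scene" and c[0]<260 and c[1]>140): print(nm,c,s)
    for c,s,m in blobs(im,(0,0,190),(180,45,255),15):
        if (nm=="top" and 440<c[0]<500 and 160<c[1]<240) or (nm=="scene" and 200<c[0]<260 and 130<c[1]<170): print(nm,"white",c,s)
E
```

```text
rail corners (array([633.85186595,   3.75549447,  88.16999769]), np.float64(3.047612684128838)) (array([ 609.21075919, -207.59887013,   88.346896  ]), np.float64(1.7652064399036034)) 212.7860025279959
[632.28082356   4.91010623  90.        ] [ 609.40747499 -207.97503121   90.        ] 214.110419684969 station yaw -6.132592773346191
rail centre [603.94143458 -99.71635786  90.        ] scene: [[636.0, 4.0, 90.0], [610.2, -204.8, 90.0], [600.5, 4.8, 90.0], [580.6, -201.8, 90.0]]
post top far [ 589.96799818 -230.73038142   71.        ] tab [564.27353666  91.47996772  70.        ]
rod T ((243.00779724121094, 167.37550354003906), (24.389909744262695, 6.736855506896973), 3.5763344764709473) S ((390.98529052734375, 239.69114685058594), (25.381790161132812, 6.002450466156006), 30.963754653930664) tri (array([581.24756652, 283.40571362, 140.21265325]), np.float64(83.71243362639999)) top@20 [634.2 270.4  22. ]
rod T ((240.5, 196.5), (6.865756511688232, 25.57245635986328), 84.2894058227539) S ((376.3000183105469, 259.9000244140625), (27.280029296875, 6.7082037925720215), 26.56505012512207) tri (array([544.62752004, 274.53623859,  21.65878377]), np.float64(0.3228770393843026)) top@20 [544.6 274.3  22. ]
rod T ((243.5107879638672, 228.30615234375), (25.238859176635742, 6.767342567443848), 3.1798300743103027) S ((355.8986511230469, 278.1418762207031), (28.13193130493164, 7.323601722717285), 35.53767395019531) tri (array([ 501.55394775,  245.74082811, -116.97370873]), np.float64(108.36174740566875)) top@20 [449.4 261.7  22. ]
top [439.8, 149.2] [428, 137, 26, 25, 322]
top [466.9, 192.6] [461, 184, 17, 16, 100]
top [458.3, 227.6] [452, 219, 17, 17, 104]
scene [249.5, 168.7] [243, 164, 14, 9, 74]
scene [222.0, 177.6] [215, 173, 15, 9, 78]
scene [204.1, 200.6] [193, 185, 24, 27, 292]
scene white [245.5, 141.9] [242, 140, 9, 5, 33]
scene white [216.2, 150.8] [212, 149, 9, 5, 34]
```

```bash
python3 - <<'E'
from h import *
print("post",onz("top",(414.0,179.3),71))
print("tab top",tri((324.1,219.4),(301.5,186)),onz("top",(301.5,186),80))
for s,t in(((390.99,239.69),(243.5,228.3)),((376.3,259.9),(240.5,196.5)),((355.9,278.1),(243.0,167.4))): print("rod handle",tri(s,t))
a=cv2.imread("pics/top0.png");hsv=cv2.cvtColor(a,cv2.COLOR_BGR2HSV)
g=a.min(axis=2)
for x0,y0,s in((470,172,(216.2,150.8)),(462,210,(245.5,141.9))):
    w=(g[y0:y0+26,x0:x0+22]>150);ys,xs=np.nonzero(w);t=(xs.mean()+x0,ys.mean()+y0);print(w.sum(),t,"lip",tri(s,t))
    
for s,t in(((249.5,168.7),(458.3,227.6)),((222,177.6),(466.9,192.6))): print("foot",tri(s,t))
go(589,-232,150,-6)
E
```

```text
post [ 586.13027759 -232.91137696   71.        ]
tab top (array([561.68724994,  91.62098759,  80.068478  ]), np.float64(5.571819447329119)) [563.4274326   89.42296678  80.        ]
rod handle (array([449.61833461, 261.51264487,  21.91663743]), np.float64(0.6407606051301099))
rod handle (array([544.6275196 , 274.53620177,  21.65885521]), np.float64(0.322823984825918))
rod handle (array([634.16239933, 270.76504736,  21.31858067]), np.float64(0.506686189825945))
 ** On entry to DLASCL parameter number  4 had an illegal value
 ** On entry to DLASCL parameter number  4 had an illegal value
 ** On entry to DLASCL parameter number  4 had an illegal value
 ** On entry to DLASCL parameter number  4 had an illegal value
 ** On entry to DLASCL parameter number  5 had an illegal value
 ** On entry to DLASCL parameter number  4 had an illegal value<stdin>:8: RuntimeWarning: Mean of empty slice.
  ret = ret.dtype.type(ret / rcount)
Traceback (most recent call last):
  File "h.py", line 13, in tri
    s=np.linalg.lstsq(np.c_[d1,-d2],c2-c1,rcond=None)[0]
      ~~~~~~~~~~~~~~~^^^^^^^^^^^^^^^^^^^^^^^^^^^^^^^^
numpy.linalg.LinAlgError: SVD did not converge in Linear Least Squares
```

```bash
python3 -m pendant '[[[0,0,0,0,0,0.15],[0,0,0,0,0,0.15],[0,0,0,0,0,0.15],[0,0,0,0,0,0.15],[0,0,0,0,0,0.15],[0,0,0,0,0,0.15],[0,0,0,0,0,0.15],[0,0,0,0,0,0.15]]]' 5; python3 -m pendant '[[[0,0,0,0,0,0.137],[0,0,0,0,0,0],[0,0,0,0,0,0]]]'
python3 -c "
from h import *
go(587,-233,200,-6)"
```

```text
time_s: 0.9
tool_pos: [223.5, 636.4, 238.5]
ee_rot: [0.698, 0.717, -0.001, 0.0]
force: [0.1, -0.2, -0.6]
width: 49.9
time_s: 1.2
tool_pos: [223.6, 636.6, 238.8]
ee_rot: [0.742, 0.671, -0.0, 0.0]
force: [0.5, -0.4, -0.5]
width: 50.1
at [223.6 636.6 238.8] yaw -5.77 -> shift cm [-82.86  44.9    3.94] turn z 0.004 tilt [-0.    -0.001] F [ 0.5 -0.4 -0.5] w 50.1 t 1.2
```

```bash
A='[[[-4.1,2.2,0,0,0,0],[-4.1,2.2,0,0,0,0],[-4.1,2.2,0,0,0,0],[-4.1,2.2,0,0,0,0],[-4.1,2.2,0,0,0,0],[-4.1,2.2,0,0,0,0],[-4.1,2.2,0,0,0,0],[-4.1,2.2,0,0,0,0]]]' ; python3 -m pendant '[[[-4.1,2.2,0,0,0,0],[-4.1,2.2,0,0,0,0],[-4.1,2.2,0,0,0,0],[-4.1,2.2,0,0,0,0],[-4.1,2.2,0,0,0,0],[-4.1,2.2,0,0,0,0],[-4.1,2.2,0,0,0,0],[-4.1,2.2,0,0,0,0]]]' | sed -n 2p;  python3 -m pendant '[[[-4.1,2.2,0,0,0,0],[-4.1,2.2,0,0,0,0],[-4.1,2.2,0,0,0,0],[-4.1,2.2,0,0,0,0],[-4.1,2.2,0,0,0,0],[-4.1,2.2,0,0,0,0],[-4.1,2.2,0,0,0,0],[-4.1,2.2,0,0,0,0]]]'| sed -n 2p; python3 -m pendant '[[[-4.1,2.2,0,0,0,0],[-4.1,2.2,0,0,0,0],[-4.1,2.2,0,0,0,0],[-4.1,2.2,0,0,0,0],[0,0,0,0,0,0],[0,0,0,0,0,0],[0,0,0,0,0,0]]]'
python3 -c "
from h import *
go(587,-233,120,-6)"
```

```text
tool_pos: [365.0, 290.6, 239.4]
tool_pos: [506.1, -54.1, 239.5]
time_s: 3.5
tool_pos: [575.7, -223.5, 238.9]
ee_rot: [0.742, 0.67, -0.0, -0.001]
force: [-0.1, -0.0, 0.5]
width: 50.2
at [ 575.7 -223.5  238.9] yaw -5.88 -> shift cm [-0.84  1.23 11.89] turn z 0.002 tilt [-0.001  0.001] F [-0.1 -0.   0.5] w 50.2 t 3.5
```

```bash
python3 -m pendant '[[[-0.4,0.6,4,0,0,0],[-0.4,0.6,4,0,0,0],[0,0,3,0,0,0],[0,0,0,0,0,0],[0,0,0,0,0,0]]]'
python3 -c "
from h import *
a=snap('top');b=snap('scene')
B=cv2.resize(b[145:275,210:340],(520,520),interpolation=cv2.INTER_CUBIC)
A=cv2.resize(a[140:230,350:440],(520,520),interpolation=cv2.INTER_CUBIC)
cv2.imwrite('pics/p1.png',np.hstack([A,B])[:,:])
cv2.imwrite('pics/p1.png',cv2.resize(np.hstack([A,B]),(800,400)))
go(587,-233,49,-6)"
```

```text
time_s: 4.0
tool_pos: [586.9, -232.2, 129.5]
ee_rot: [0.742, 0.67, -0.0, -0.001]
force: [0.1, -0.0, 0.1]
width: 50.0
at [ 588.8 -233.5  132.1] yaw -5.89 -> shift cm [ 0.04 -0.22  8.31] turn z 0.002 tilt [ 0.004 -0.002] F [0.1 0.  0.7] w 50.3 t 4.1
```

View pics/p1.png

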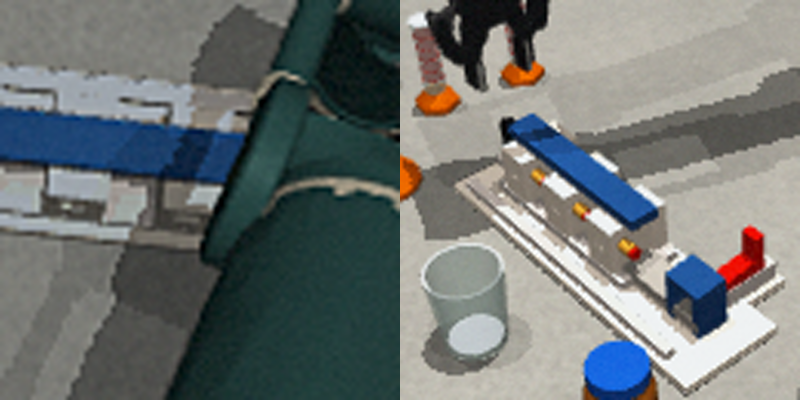

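The gripper hangs in front of the post with its fingers straddling it in x, clear of the cylinders. I'll go down now.

```bash
python3 -m pendant '[[[0,-0.1,2,0,0,0],[0,-0.1,2,0,0,0],[0,0,2,0,0,0],[0,0,2.2,0,0,0],[0,0,0,0,0,0],[0,0,0,0,0,0]]]'; python3 -m pendant '[[[0,0,0,0,0,0],[0,0,0,0,0,0],[0,0,0,0,0,0],[0,0,0,0,0,0],[0,0,0,0,0,0],[0,0,0,0,0,0]]]' 0 40
python3 -c "
from h import *
go(587,-233,49,-6)"
```

```text
time_s: 4.7
tool_pos: [586.4, -233.7, 49.2]
ee_rot: [0.743, 0.67, 0.0, 0.001]
force: [0.4, 0.2, 1.5]
width: 49.8
time_s: 5.3
tool_pos: [590.6, -234.6, 50.4]
ee_rot: [0.743, 0.669, 0.003, 0.005]
force: [10.0, -0.5, -2.4]
width: 16.8
at [ 590.6 -234.6   50.4] yaw -5.97 -> shift cm [ 0.13 -0.37  0.13] turn z 0.001 tilt [ 0.011 -0.003] F [10.  -0.5 -2.4] w 16.8 t 5.3
```

```bash
python3 -m pendant '[[[0,0.4,0,0,0,0],[0.5,0,0,0,0,0],[0.5,0,0,0,0,0],[0.5,0,0,0,0,0],[0.5,0,0,0,0,0],[0,0,0,0,0,0]]]'; python3 -m pendant '[[[0.5,0,0,0,0,0],[0.5,0,0,0,0,0],[0,0,0,0,0,0]]]'; python3 -c "
from h import *
go(587,-233,49,-6)"
```

```text
time_s: 5.9
tool_pos: [592.9, -214.5, 50.3]
ee_rot: [0.743, 0.67, 0.001, 0.002]
force: [-1.8, 0.8, 8.2]
width: 16.6
time_s: 6.2
tool_pos: [594.0, -204.6, 50.3]
ee_rot: [0.743, 0.67, 0.001, 0.002]
force: [-1.5, -0.1, 7.2]
width: 16.6
at [ 594.  -204.6   50.3] yaw -5.93 -> shift cm [-2.9  -0.41  0.13] turn z 0.001 tilt [ 0.003 -0.002] F [-1.5 -0.1  7.2] w 16.6 t 6.2
```

```bash
for i in 1 ; do python3 -m pendant '[[[0.4,0,0,0,0,0],[0.4,0,0,0,0,0],[0,0,0,0,0,0]]]';python3 -m pendant '[[[0.3,0,0,0,0,0],[0.3,0,0,0,0,0],[0,0,0,0,0,0]]]'; python3 -m pendant '[[[0.3,0,0,0,0,0],[0,0,0,0,0,0]]]'; done | grep -E "pos|force"
```

```text
tool_pos: [594.8, -197.6, 50.3]
force: [-2.7, -2.9, 7.4]
tool_pos: [594.9, -197.4, 50.4]
force: [-4.3, -21.8, 3.0]
tool_pos: [594.9, -197.4, 50.4]
force: [-5.4, -31.4, 1.2]
```

The stop is reached: y force rises to 31 N with no further motion. I'll relax, release and lift.

```bash
python3 -m pendant '[[[-0.7,0,0,0,0,0],[0,0,0,0,0,0]]]' | grep force; python3 -m pendant '[[[0,0,0,0,0,0],[0,0,0,0,0,0],[0,0,0,0,0,0],[0,0,0,0,0,0]]]' 5| grep -E "force|width"; python3 -m pendant '[[[0,0,-3,0,0,0],[0,0,-4,0,0,0],[0,0,-4,0,0,0],[0,0,0,0,0,0],[0,0,0,0,0,0]]]' 5 
python3 - <<'E'
from h import *
go(540,95,160,84)
E
```

```text
force: [-2.1, -6.6, 6.3]
force: [-0.1, 1.0, -0.2]
width: 50.3
time_s: 8.1
tool_pos: [594.5, -194.0, 158.9]
ee_rot: [0.743, 0.67, 0.001, 0.001]
force: [-0.0, -0.4, -0.4]
width: 50.1
at [ 594.5 -194.   158.9] yaw -5.93 -> shift cm [28.19 -8.41 -0.15] turn z -1.57 tilt [ 0.003 -0.001] F [-0.  -0.4 -0.4] w 50.1 t 8.1
```

```bash
python3 -m pendant '[[[3.5,-1.3,0,0,0,0],[4,-1.4,0,0,0,0],[4,-1.4,0,0,0,0],[4,-1.4,0,0,0,0],[4,-1.4,0,0,0,0],[4,-1.4,0,0,0,0],[4,-0.7,0,0,0,0]]]' 0 |sed -n 2p; python3 -m pendant '[[[0,0,0,0,0,-0.15],[0,0,0,0,0,-0.15],[0,0,0,0,0,-0.15],[0,0,0,0,0,-0.15],[0,0,0,0,0,-0.15],[0,0,0,0,0,-0.15],[0,0,0,0,0,-0.15],[0,0,0,0,0,-0.15]]]' 0|sed -n 2p;python3 -m pendant '[[[0,0,0,0,0,-0.15],[0,0,0,0,0,-0.15],[0,0,0,0,0,-0.07],[0,0,0,0,0,0],[0,0,0,0,0,0]]]'
python3 - <<'E'
from h import *
go(537,93.5,71,84)
E
```

```text
tool_pos: [529.5, 90.3, 154.7]
tool_pos: [530.7, 88.8, 154.7]
time_s: 10.1
tool_pos: [531.3, 88.8, 155.6]
ee_rot: [0.053, 0.999, -0.0, -0.001]
force: [0.0, 1.2, 0.4]
width: 0.1
at [531.3  88.8 155.6] yaw 83.9 -> shift cm [-0.54  0.53  8.46] turn z -0.002 tilt [-0.003 -0.   ] F [0.  1.2 0.4] w 0.1 t 10.1
```

```bash
python3 -m pendant '[[[0,0.5,3,0,0,0],[0,0,3,0,0,0],[0,0,2.4,0,0,0],[0,0,0,0,0,0],[0,0,0,0,0,0]]]' |grep -E "pos|force"
python3 -c "
from h import *
a=snap('top');b=snap('scene')
B=cv2.resize(b[165:265,260:360],(400,400),interpolation=cv2.INTER_CUBIC)
A=cv2.resize(a[140:220,280:360],(400,400),interpolation=cv2.INTER_CUBIC)
cv2.imwrite('pics/p2.png',np.hstack([A,B]))
go(537,93.5,71,84)"
```

```text
tool_pos: [532.4, 93.7, 72.8]
force: [0.9, -0.0, -0.0]
at [534.2  94.   74.7] yaw 83.97 -> shift cm [-0.28 -0.02  0.37] turn z -0.001 tilt [0.002 0.   ] F [-0.3  0.2 -0.2] w 0.2 t 10.7
```

View pics/p2.png

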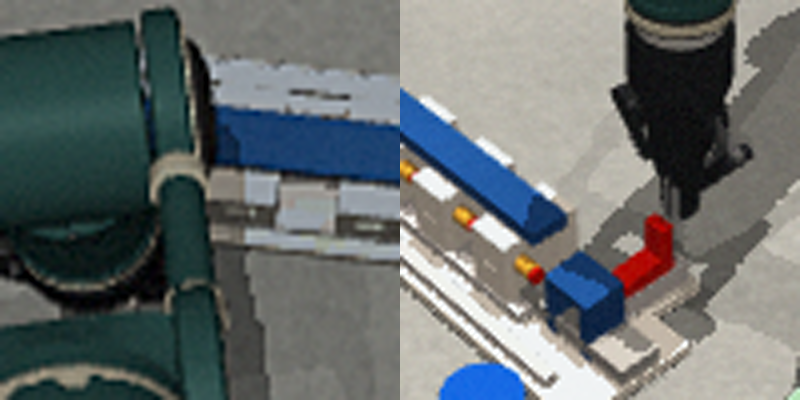

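```bash
python3 -m pendant '[[[0,0,0.9,0,0,0],[-0.5,0,0,0,0,0],[-0.5,0,0,0,0,0],[0,0,0,0,0,0]]]' |grep -E "pos|force"
python3 -m pendant '[[[-0.8,0,0,0,0,0],[-0.8,0,0,0,0,0],[-0.8,0,0,0,0,0],[0,0,0,0,0,0]]]' |grep -E "pos|force"
python3 -m pendant '[[[-0.5,0,0,0,0,0],[-0.5,0,0,0,0,0],[0,0,0,0,0,0]]]' |grep -E "pos|force"
python3 -c "
from h import *
b=snap('scene')
cv2.imwrite('pics/p3.png',cv2.resize(b[165:265,260:360],(400,400),interpolation=cv2.INTER_CUBIC))"
```

```text
tool_pos: [543.6, 92.7, 64.4]
force: [-0.2, -1.4, 0.0]
tool_pos: [568.4, 90.1, 64.4]
force: [0.5, -0.5, 0.2]
tool_pos: [573.0, 89.5, 64.0]
force: [-13.0, 2.5, 8.7]
```

View pics/p3.png

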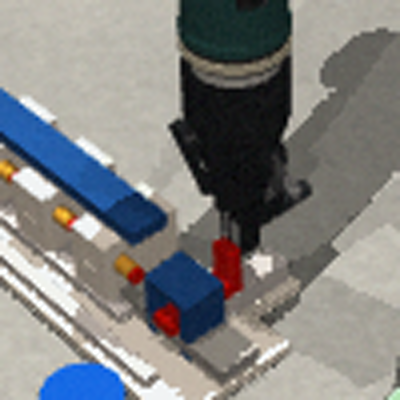

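```bash
python3 -m pendant '[[[-0.2,0,0,0,0,0],[0,0,0,0,0,0]]]' |grep -E "pos|force"
python3 -m pendant '[[[-0.2,0,0,0,0,0],[0,0,0,0,0,0],[0,0,0,0,0,0]]]' |grep -E "pos|force"
python3 -c "
from h import *
print(onz('scene',(324.1,219.4),78),onz('scene',(316.5,225.5),73))"
```

```text
tool_pos: [573.1, 89.5, 64.0]
force: [-17.9, 2.3, 12.7]
tool_pos: [573.3, 89.4, 63.9]
force: [-22.6, 2.4, 16.7]
[558.47172885  92.47511397  78.        ] [588.98092507  89.5263392   73.        ]
```

```bash
python3 -m pendant '[[[2,0,0,0,0,0],[3,0,0,0,0,0],[3,0,-3,0,0,0],[3,0,-5,0,0,0],[4,0,-3,0,0,0],[4,0,0,0,0,0],[4,0,0,0,0,0],[0,0,0,0,0,0]]]' |grep -E "pos|force"
python3 -c "
from h import *
a=snap('top');b=snap('scene')
cv2.imwrite('pics/t4.png',a);cv2.imwrite('pics/s4.png',b)
B=cv2.resize(b[165:265,260:360],(400,400),interpolation=cv2.INTER_CUBIC)
A=cv2.resize(a[140:220,280:360],(400,400),interpolation=cv2.INTER_CUBIC)
cv2.imwrite('pics/p4.png',np.hstack([A,B]))"
```

```text
tool_pos: [352.9, 112.5, 167.2]
force: [-0.8, 0.6, -0.5]
```

View pics/p4.png

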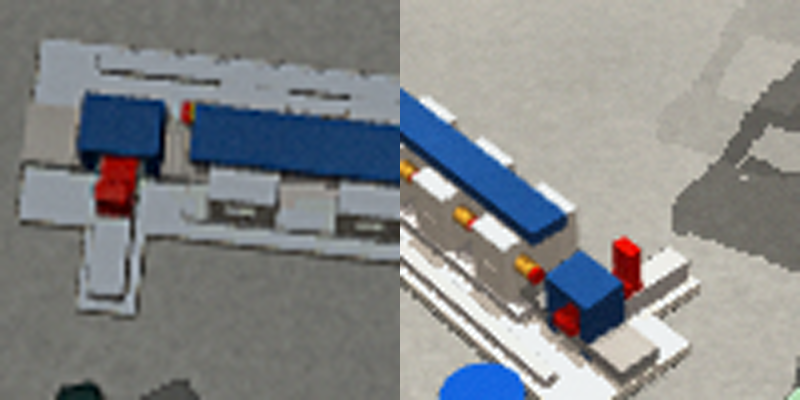

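```bash
python3 - <<'E'
from h import *
L,Rr=onz("top",(296.4,158.3),71),onz("top",(312.3,159.8),71);print(L,Rr,np.linalg.norm(L-Rr))
th=np.radians(-6.1);x=np.array([np.cos(th),np.sin(th),0]);y=np.array([-np.sin(th),np.cos(th),0])
O=(L+Rr)/2-58*x-150*y;O[2]=0;print("station",O)
def st(p):return np.round([(p-O)@x,(p-O)@y,p[2]],1)
for nm,s,t in(("tab0",(324.1,219.4),(301.5,186)),("tab1",(316.2,224.7),(303.1,176))):
    p,e=tri(s,t);print(nm,st(p),e)
# rail now
im=cv2.imread("pics/t4.png")
print("rail left far corner",st(onz("top",(318.1,160.5),90)),"before",st(onz("top",(331.3,161.7),90)))
# lower front end of red: base of tab front
for v,z in((192.9,60),(182.6,56)): print(st(onz("top",(302,v),z)))
print("pushed tool at",st(np.array([573.3,89.4,64])))
E
```

```text
[647.8904519  106.02442749  71.        ] [643.4012594   59.86104491  71.        ] 46.3811463957254
station [572.03464419 -60.04463928   0.        ]
tab0 [-26.4 149.7  80.1] 5.571819447329119
tab1 [  3.9 148.8  77.3] 5.20945820745172
rail left far corner [ 52.5 108.8  90. ] before [53. 71. 90.]
[-40.  145.6  60. ]
[ -8.9 149.6  56. ]
pushed tool at [-14.6 148.7  64. ]
```

The tab moved about 30 mm and then stopped stiffly. The station frame comes out consistent, with the rail centre at station (35, 1) now. The upward force during the push is unexplained, so I'll push again with the tips higher. If it stops at the same x, the jam is real.

```bash
python3 - <<'E'
from h import *
th=np.radians(-6.1);x=np.array([np.cos(th),np.sin(th),0]);y=np.array([-np.sin(th),np.cos(th),0]);O=np.array([572.0,-60,0])
p=O-30*x+149*y;print(p);go(p[0],p[1],70,83.9)
E
```

```text
[558.00320831  91.34427582   0.        ]
at [357.  112.7 168.2] yaw 84.05 -> shift cm [-20.17  -0.05   9.9 ] turn z 0.003 tilt [0.004 0.001] F [ 0.1  0.2 -0.2] w -0.0 t 13.2
```

```bash
python3 -m pendant '[[[-5,0,0,0,0,0],[-5,0,2,0,0,0],[-5,0,4,0,0,0],[-4,0,3.8,0,0,0],[0,0,0,0,0,0],[0,0,0,0,0,0]]]' |grep -E "pos|force"
python3 -m pendant '[[[-0.8,0,0,0,0,0],[-0.5,0,0,0,0,0],[0,0,0,0,0,0],[0,0,0,0,0,0]]]' |grep -E "pos|force"
python3 -m pendant '[[[-0.5,0,0,0,0,0],[0,0,0,0,0,0],[0,0,0,0,0,0]]]' |grep -E "pos|force"
python3 -m pendant '[[[-0.4,0,0,0,0,0],[0,0,0,0,0,0],[0,0,0,0,0,0]]]' |grep -E "pos|force"
```

```text
tool_pos: [527.5, 93.8, 80.4]
force: [-1.3, -0.9, 1.1]
tool_pos: [540.7, 93.3, 84.9]
force: [0.8, -0.0, 0.1]
tool_pos: [545.0, 92.6, 83.2]
force: [-0.0, 0.8, -1.0]
tool_pos: [548.9, 92.1, 82.8]
force: [-0.9, 0.3, -0.5]
```

```bash
python3 -m pendant '[[[0,0,1.3,0,0,0],[-0.7,0,0,0,0,0],[-0.7,0,0,0,0,0],[0,0,0,0,0,0],[0,0,0,0,0,0]]]' |grep -E "pos|force"
python3 -m pendant '[[[-0.7,0,0,0,0,0],[-0.4,0,0,0,0,0],[0,0,0,0,0,0],[0,0,0,0,0,0]]]' |grep -E "pos|force"
python3 -m pendant '[[[-0.4,0,0,0,0,0],[0,0,0,0,0,0],[0,0,0,0,0,0]]]' |grep -E "pos|force"
```

```text
tool_pos: [563.4, 90.6, 70.1]
force: [0.2, 0.9, -0.0]
tool_pos: [573.2, 89.5, 69.9]
force: [-3.4, 0.1, 2.7]
tool_pos: [573.3, 89.4, 69.3]
force: [-13.3, 2.3, 8.8]
```

The stop is at the same place (573.3), so the jam is real. One last nudge to about 18 N, then I'll retract towards the rods.

```bash
python3 -m pendant '[[[-0.2,0,0,0,0,0],[0,0,0,0,0,0],[0,0,0,0,0,0]]]' |grep -E "pos|force"
python3 -m pendant '[[[2,0,0,0,0,0],[3,0,-2,0,0,0],[3,0,-4,0,0,0],[2,0,-4,0,0,0],[0,0,0,0,0,0],[0,0,0,0,0,0]]]' 5 |grep -E "pos|force"
python3 - <<'E'
from h import *
a,b=snap("top"),snap("scene");cv2.imwrite("pics/t5.png",a);cv2.imwrite("pics/s5.png",b)
print([ (c,s) for c,s,m in blobs(a,(12,90,120),(20,200,255),60) if 150<c[0]<300],[ (c,s) for c,s,m in blobs(b,(12,90,120),(20,200,255),60) if 330<c[0]<420])
for c,s,m in blobs(a,(12,90,120),(20,200,255),60):
    if not(150<c[0]<300):continue
    P=np.array([onz("top",(u,v),22)[:2] for v,u in np.argwhere(m)])
    C=P.mean(0);w,V=np.linalg.eigh(np.cov(P.T));d=V[:,1];d=d if d[1]>0 else -d
    print("handle centre",C.round(1),"dir deg",np.degrees(np.arctan2(d[1],d[0])).round(2),"ext",np.ptp((P-C)@d).round(1))
go(450,262,150,0)
E
```

```text
tool_pos: [573.4, 89.3, 69.1]
force: [-18.3, 3.0, 14.0]
tool_pos: [481.8, 99.6, 171.8]
force: [0.5, 0.2, -0.9]
[([238.6, 167.1], [231, 164, 17, 8, 113]), ([238.6, 196.8], [228, 193, 24, 9, 157]), ([241.7, 228.4], [231, 225, 23, 8, 159])] [([391.1, 239.8], [379, 232, 25, 17, 152]), ([376.1, 260.1], [363, 252, 27, 18, 186]), ([355.7, 278.1], [343, 268, 27, 21, 200])]
handle centre [635.2 283.7] dir deg 88.29 ext 49.5
handle centre [543.7 280.1] dir deg 94.07 ext 68.9
handle centre [449.3 267.1] dir deg 87.22 ext 66.2
at [480.4  99.2 169.2] yaw 84.0 -> shift cm [ 4.72 15.87  1.91] turn z 1.466 tilt [-0. -0.] F [-0.6 -0.5 -0.8] w 50.1 t 17.1
```

```bash
cat >> h.py <<'E'
th=np.radians(-6.1);X=np.array([np.cos(th),np.sin(th),0]);Y=np.array([-np.sin(th),np.cos(th),0]);O=np.array([572.0,-60,0])
def W(x,y,z=0):return O+x*X+y*Y+np.array([0,0,z])
def handles(a):
    for c,s,m in blobs(a,(12,90,120),(20,200,255),60):
        if not(150<c[0]<300 and 100<c[1]<300):continue
        P=np.array([onz("top",(u,v),22)[:2] for v,u in np.argwhere(m)])
        C=P.mean(0);w,V=np.linalg.eigh(np.cov(P.T));d=V[:,1];d=d if d[1]>0 else -d
        print("handle",C.round(1),"dir",np.degrees(np.arctan2(d[1],d[0])).round(2),"ext",np.ptp((P-C)@d).round(1))
E
python3 - <<'E'
from h import *
a=cv2.imread("pics/top0.png");handles(a)
# dark profile along rod row 228: find black collar etc
for r in (227,228,229): print(a[r,198:264].max(axis=1).tolist())
E
```

```text
handle [634.  270.7] dir 86.29 ext 75.0
handle [544.6 274.9] dir 96.13 ext 76.0
handle [449.2 261.9] dir 87.38 ext 75.0
[148, 151, 115, 122, 117, 138, 136, 134, 135, 121, 107, 48, 59, 106, 128, 132, 132, 130, 128, 132, 130, 128, 126, 125, 124, 127, 122, 123, 125, 101, 26, 10, 63, 130, 145, 144, 143, 142, 144, 141, 144, 142, 143, 144, 143, 143, 142, 142, 143, 142, 144, 142, 145, 145, 142, 144, 142, 149, 154, 69, 5, 24, 12, 0, 100, 108]
[151, 151, 116, 110, 118, 139, 136, 141, 141, 126, 104, 47, 65, 126, 138, 142, 142, 140, 142, 143, 142, 142, 140, 140, 144, 140, 140, 139, 146, 117, 29, 19, 59, 127, 147, 143, 144, 144, 139, 142, 143, 142, 142, 141, 140, 141, 142, 143, 143, 142, 140, 141, 143, 142, 141, 141, 145, 145, 146, 66, 11, 32, 9, 6, 105, 106]
[147, 150, 132, 106, 102, 97, 100, 102, 104, 94, 79, 77, 95, 101, 106, 111, 112, 109, 115, 114, 117, 120, 118, 118, 120, 121, 121, 126, 136, 108, 27, 14, 75, 132, 148, 146, 141, 142, 145, 141, 144, 140, 140, 142, 140, 140, 141, 140, 141, 138, 141, 141, 139, 140, 139, 140, 139, 146, 138, 59, 19, 24, 3, 2, 104, 107]
```

```bash
python3 -m pendant '[[[0,2,0,0,0,0.15],[0,2,0,0,0,0.15],[0,2,0,0,0,0.15],[0,2,0,0,0,0.15],[0,2,0,0,0,0.15],[0,2,0,0,0,0.15],[0,0,0,0,0,0.15],[0,0,0,0,0,0.15]]]' 5 |sed -n 2p;  python3 -m pendant '[[[0,0,0,0,0,0.15],[0,0,0,0,0,0.15],[0,0,0,0,0,0.01],[0,0,0,0,0,0],[0,0,0,0,0,0]]]' |sed -n 2p
python3 -c "
from h import *
go(449,255,14,-2.6)"
```

```text
tool_pos: [533.9, 202.4, 167.0]
tool_pos: [533.7, 202.1, 168.9]
at [533.7 202.1 168.9] yaw -2.39 -> shift cm [ 4.94 -8.66 15.5 ] turn z 0.004 tilt [-0.001 -0.001] F [-0.4 -0.5 -0.2] w 49.8 t 18.4
```

```bash
python3 -m pendant '[[[1.7,-2.9,0,0,0,0],[1.7,-2.9,0,0,0,0],[1.5,-2.9,3,0,0,0],[0,0,4,0,0,0],[0,0,4,0,0,0],[0,0,0,0,0,0],[0,0,0,0,0,0]]]' 5 |sed -n 2p
python3 -c "
from h import *
go(449,255,14,-2.6)"
```

```text
tool_pos: [448.6, 254.8, 59.7]
at [448.6 254.8  59.7] yaw -2.47 -> shift cm [0.02 0.04 4.57] turn z 0.002 tilt [-0.002 -0.001] F [ 0.4 -0.5  1.3] w 50.0 t 19.1
```

```bash
python3 -m pendant '[[[0,0,2,0,0,0],[0,0,1.5,0,0,0],[0,0,1,0,0,0],[0,0,0,0,0,0],[0,0,0,0,0,0],[0,0,0,0,0,0]]]' 5 ; python3 -m pendant '[[[0,0,0,0,0,0],[0,0,0,0,0,0],[0,0,0,0,0,0],[0,0,0,0,0,0],[0,0,0,0,0,0],[0,0,0,0,0,0]]]' 0 70
```

```text
time_s: 19.65
tool_pos: [450.3, 255.6, 16.3]
ee_rot: [0.722, 0.691, 0.001, 0.0]
force: [-0.6, 0.7, -0.1]
width: 50.0
time_s: 20.25
tool_pos: [449.9, 255.5, 15.9]
ee_rot: [0.722, 0.691, 0.001, 0.0]
force: [-0.8, -0.0, 6.0]
width: 22.8
```

```bash
python3 -m pendant '[[[0,0,-3,0,0,0],[0,0,-4,0,0,0],[0,0,-4,0,0,0],[0,0,0,0,0,0.15],[0,0,0,0,0,0.15],[0,0,0,0,0,0.15],[0,0,0,0,0,0.15],[0,0,0,0,0,0.15]]]' |sed -n 2p;python3 -m pendant '[[[0,0,0,0,0,0.15],[0,0,0,0,0,0.15],[0,0,0,0,0,0.15],[0,0,0,0,0,0.15],[0,0,0,0,0,0.15],[0,0,0,0,0,0.14],[0,0,0,0,0,0],[0,0,0,0,0,0]]]'
python3 -c "
from h import *
a=cv2.imread('pics/t4.png')
cv2.imwrite('pics/m5.png',cv2.resize(a[160:205,315:415],(800,360),interpolation=cv2.INTER_CUBIC))
p=W(-163,-75,56);print(p);go(*p,-96.1)"
```

```text
tool_pos: [448.3, 254.8, 124.2]
time_s: 21.85
tool_pos: [448.6, 254.9, 124.4]
ee_rot: [0.998, -0.055, -0.001, 0.0]
force: [0.3, -0.7, -2.4]
width: 22.4
[ 401.95310976 -117.25430218   56.        ]
at [448.6 254.9 124.4] yaw -96.3 -> shift cm [-0.55 37.49  6.86] turn z -0.003 tilt [-0.001 -0.001] F [ 0.3 -0.7 -2.4] w 22.4 t 21.9
```

View pics/m5.png

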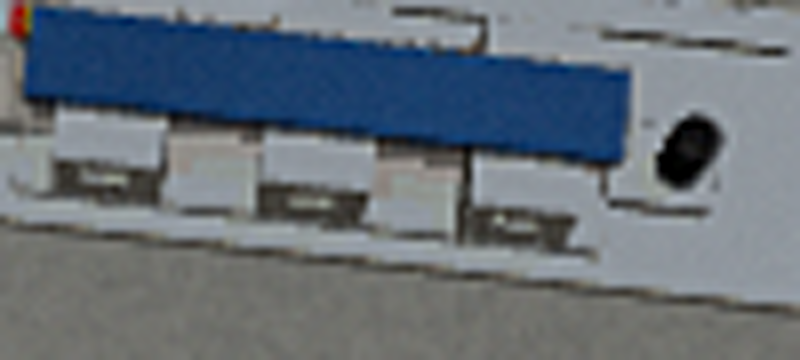

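The enlarged view shows the three holders. The front top-edge midpoints in the crop are about (108,166), (317,187) and (526,210), and light shows through the bores below them. I'll convert these points and carry the rod meanwhile.

```bash
python3 -c "
from h import *
def st(p):return np.round([(p-O)@X,(p-O)@Y,p[2]],1)
for u,v,b in((108,166,(105,180)),(317,187.5,(313,203)),(526,210,(519,224))):
    print(st(onz('top',(314.56+u/8,159.56+v/8),76)),st(onz('top',(314.56+b[0]/8,159.56+b[1]/8),51)))
print('post',st(onz('top',(314.56+698/8,159.56+135/8),71)), 'post gripped', st(np.array([594.9,-197.4,50])))
"
python3 -m pendant '[[[0,4,0,0,0,0],[0,4,0,0,0,0],[0,4,0,0,0,0],[0,4,0,0,0,0],[0,4,0,0,0,0],[0,4,0,0,0,0],[0,4,0,0,0,0],[0,4,0,0,0,0]]]' |sed -n 2p;python3 -m pendant '[[[0,4,0,0,0,0],[-0.5,1.5,1,0,0,0],[0,0,0,0,0,0],[0,0,0,0,0,0]]]'|sed -n 2p
```

```text
[ 1.3 74.6 76. ] [ 2.  75.9 51. ]
[ 1.5 -0.3 76. ] [ 1.7 -0.2 51. ]
[  1.4 -75.2  76. ] [  2.1 -75.3  51. ]
post [  37.  -134.8   71. ] post gripped [  37.4 -134.2   50. ]
tool_pos: [412.5, -64.3, 125.0]
tool_pos: [401.3, -116.8, 114.6]
```

```bash
python3 -m pendant '[[[0,0,2,0,0,0],[0,0,2,0,0,0],[0,0,1.7,0,0,0],[0,0,0,0,0,0],[0,0,0,0,0,0]]]'|sed -n 2p
python3 -c "
from h import *
p=W(-163,-75,56);go(*p,-96.1)
a=snap('top');b=snap('scene')
A=cv2.resize(a[150:240,340:420],(400,450),interpolation=cv2.INTER_CUBIC)
B=cv2.resize(b[140:230,230:310],(400,450),interpolation=cv2.INTER_CUBIC)
cv2.imwrite('pics/p6.png',np.hstack([A,B]))
"
```

```text
tool_pos: [402.0, -116.0, 58.1]
at [ 402.  -116.    58.1] yaw -96.37 -> shift cm [0.   0.12 0.21] turn z -0.005 tilt [-0.  0.] F [-0.2  0.7 -0.9] w 22.4 t 23.6
```

View pics/p6.png

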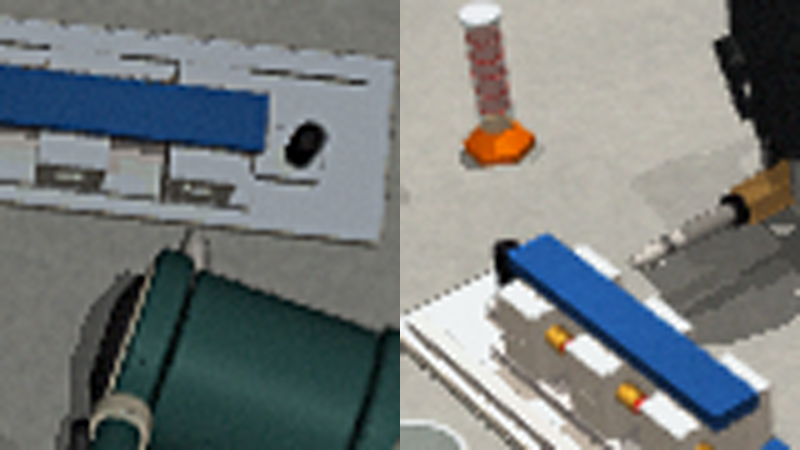

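The rod points level at the holder with its tip at about top pixel (379,198). I'll check the tip against holder 0's axis and begin the insertion.

```bash
python3 -c "
from h import *
p=onz('top',(379.2,197.3),56);print('tip',[(p-O)@X,(p-O)@Y])"
python3 -m pendant '[[[0,0.1,0.2,0,0,-0.005],[0,0,0,0,0,0],[0,0,0,0,0,0]]]'|grep -E "pos|force"
python3 -c "
from h import *
go(*W(-163,-75,56),-96.1)"
```

```text
tip [np.float64(-27.873495515358954), np.float64(-76.73392520818818)]
tool_pos: [402.0, -118.0, 56.3]
force: [0.0, 0.3, -2.1]
at [ 402.  -118.    56.3] yaw -96.2 -> shift cm [-0.01 -0.08  0.03] turn z -0.002 tilt [ 0.001 -0.   ] F [ 0.   0.3 -2.1] w 22.7 t 23.9
```

```bash
python3 -m pendant '[[[1,-0.1,0,0,0,0],[1,0,0,0,0,0],[0.5,0,0,0,0,0],[0.5,0,0,0,0,0],[0,0,0,0,0,0]]]'|grep -E "pos|force"; python3 -m pendant '[[[0.5,0,0,0,0,0],[0.5,0,0,0,0,0],[0.5,0,0,0,0,0],[0,0,0,0,0,0]]]'|grep -E "pos|force"
python3 -c "
from h import *
go(*W(-118,-75,56),-96.1)"
```

```text
tool_pos: [432.6, -120.4, 56.0]
force: [-0.7, 0.2, -1.7]
tool_pos: [447.2, -121.5, 55.9]
force: [1.4, 2.6, -2.6]
at [ 447.2 -121.5   55.9] yaw -96.17 -> shift cm [-0.05  0.06 -0.01] turn z -0.001 tilt [0. 0.] F [ 1.4  2.6 -2.6] w 22.2 t 24.9
```

```bash
python3 -m pendant '[[[0.7,-0.0,0,0,0,0],[0.7,0,0,0,0,0],[0.7,0,0,0,0,0],[0,0,0,0,0,0]]]'|grep -E "pos|force"; python3 -m pendant '[[[0.5,0,0,0,0,0],[0.5,0,0,0,0,0],[0.5,0,0,0,0,0],[0,0,0,0,0,0]]]'|grep -E "pos|force";python3 -m pendant '[[[0.5,0,0,0,0,0],[0.5,0,0,0,0,0],[0,0,0,0,0,0]]]'|grep -E "pos|force"
python3 -c "
from h import *
go(*W(-53,-75,56),-96.1)"
```

```text
tool_pos: [469.5, -123.9, 56.2]
force: [3.5, 5.4, -3.7]
tool_pos: [482.4, -124.9, 55.4]
force: [-0.8, 5.6, -4.1]
tool_pos: [489.0, -125.4, 54.5]
force: [-8.8, 7.1, 2.1]
at [ 489.  -125.4   54.5] yaw -96.23 -> shift cm [ 2.26  0.11 -0.17] turn z -0.002 tilt [-0.008  0.003] F [-8.8  7.1  2.1] w 22.6 t 25.9
```

```bash
python3 -m pendant '[[[0.5,-0.15,0,0,0,0],[0.5,0,0,0,0,0],[0,0,0,0,0,0]]]'|grep -E "pos|force"; python3 -m pendant '[[[0.5,0,0,0,0,0],[0.5,0,0,0,0,0],[0,0,0,0,0,0]]]'|grep -E "pos|force";python3 -m pendant '[[[0.4,0,0,0,0,0],[0,0,0,0,0,0]]]'|grep -E "pos|force"
python3 -c "
from h import *
go(*W(-53,-75,56),-96.1)"
```

```text
tool_pos: [501.9, -126.2, 55.3]
force: [-1.8, 3.6, -2.5]
tool_pos: [510.8, -127.1, 55.0]
force: [-5.4, 4.2, -1.3]
tool_pos: [510.9, -127.0, 54.4]
force: [-17.2, 4.4, 6.9]
at [ 510.9 -127.    54.4] yaw -96.25 -> shift cm [ 0.07  0.19 -0.16] turn z -0.003 tilt [-0.013  0.003] F [-17.2   4.4   6.9] w 22.4 t 26.8
```

```bash
python3 -m pendant '[[[0.2,0,0,0,0,0],[0,0,0,0,0,0]]]'|grep -E "pos|force"; python3 -m pendant '[[[-0.5,0,0,0,0,0],[0,0,0,0,0,0]]]'|grep -E "pos|force";  python3 -m pendant '[[[0,0,0,0,0,0],[0,0,0,0,0,0],[0,0,0,0,0,0],[0,0,0,0,0,0]]]' 4.2 |grep -E "pos|force"; python3 -m pendant '[[[0,0,-3,0,0,0],[0,0,-5,0,0,0],[0,0,-3,0,0,0],[0,-4,0,0,0,0],[0,-4,0,0,0,0],[0,-4,0,0,0,0],[0,-4,0,0,0,0],[0,-4,0,0,0,0]]]'|grep -E "pos|force"
python3 -c "
from h import *
a=snap('top');b=snap('scene');handles(a)
A=cv2.resize(a[150:240,300:420],(480,360),interpolation=cv2.INTER_CUBIC)
B=cv2.resize(b[140:230,230:310],(320,360),interpolation=cv2.INTER_CUBIC)
cv2.imwrite('pics/p7.png',np.hstack([A,B]))
go(544,268,100,6.1)
"
```

```text
tool_pos: [511.1, -126.8, 54.2]
force: [-22.1, 4.8, 10.8]
tool_pos: [510.9, -126.7, 54.8]
force: [-5.7, 4.5, -1.1]
tool_pos: [514.6, -128.1, 56.7]
force: [0.0, 0.0, -0.0]
tool_pos: [535.5, 72.7, 166.6]
force: [0.8, 0.1, 0.0]
handle [634.1 270.4] dir 85.98 ext 75.1
handle [544.4 274.8] dir 95.6 ext 75.8
at [535.8  75.4 166.6] yaw -95.95 -> shift cm [ -1.19 -19.23   6.69] turn z -1.781 tilt [0.002 0.002] F [ 0.2 -0.7  0.9] w 42.0 t 28.4
```

View pics/p7.png

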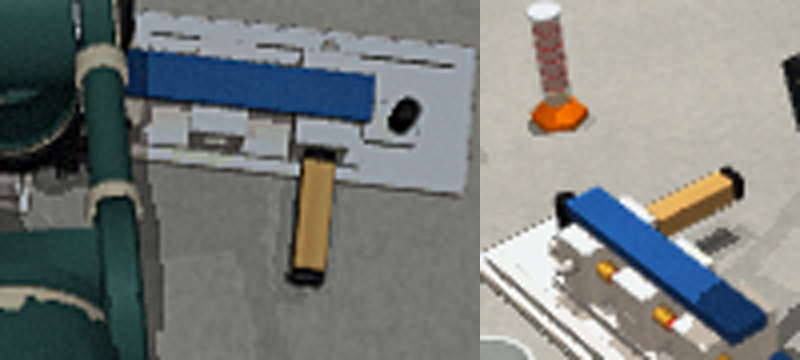

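Rod A is home, with its collar against holder 0. On to rod B.

```bash
python3 -m pendant '[[[-0.3,-4,0,0,0,0],[-0.3,-4,0,0,0,0],[-0.3,-4,0,0,0,0],[-0.2,-4,0,0,0,0],[0,-3.2,0,0,0,0],[0,0,0,0,0,-0.15],[0,0,0,0,0,-0.15],[0,0,0,0,0,-0.15]]]' 5|sed -n 2p; python3 -m pendant '[[[0,0,0,0,0,-0.15],[0,0,0,0,0,-0.15],[0,0,0,0,0,-0.15],[0,0,0,0,0,-0.15],[0,0,0,0,0,-0.15],[0,0,0,0,0,-0.15],[0,0,0,0,0,-0.15],[0,0,0,0,0,-0.15]]]' |sed -n 2p; python3 -m pendant '[[[0,0,2,0,0,-0.13],[0,0,4,0,0,0],[0,0,4,0,0,0],[0,0,0,0,0,0],[0,0,0,0,0,0]]]' |sed -n 2p
python3 -c "
from h import *
a=snap('scene');print([c for c,s,m in blobs(a,(12,90,120),(20,200,255),60) if 330<c[0]<420 and c[1]>200])
go(545,268,15,5.8)"
```

```text
tool_pos: [545.2, 263.1, 166.0]
tool_pos: [545.4, 262.5, 166.1]
tool_pos: [544.4, 262.6, 65.6]
[[378.0, 261.6], [355.9, 278.1]]
at [546.  263.4  67.4] yaw 5.76 -> shift cm [ 0.47 -0.06  5.24] turn z -0.001 tilt [0.002 0.001] F [-0.2  0.1 -0.2] w 49.9 t 30.6
```

```bash
python3 -m pendant '[[[0.4,0,2,0,0,0],[0,0,2,0,0,0],[0,0,1.2,0,0,0],[0,0,0,0,0,0],[0,0,0,0,0,0],[0,0,0,0,0,0]]]' 5 | grep -E "pos|force"; python3 -m pendant '[[[0,0,0,0,0,0],[0,0,0,0,0,0],[0,0,0,0,0,0],[0,0,0,0,0,0],[0,0,0,0,0,0],[0,0,0,0,0,0]]]' 0 70| grep -E "pos|force|width"
 python3 -m pendant '[[[0,0,-3,0,0,0],[0,0,-4,0,0,0],[0,0,-4,0,0,0],[0,0,0,0,0,0.15],[0,0,0,0,0,0.15],[0,0,0,0,0,0.15],[0,0,0,0,0,0.15],[0,0,0,0,0,0.15]]]' |sed -n 2p;python3 -m pendant '[[[0,0,0,0,0,0.15],[0,0,0,0,0,0.15],[0,0,0,0,0,0.15],[0,0,0,0,0,0.15],[0,0,0,0,0,0.15],[0,0,0,0,0,0.15],[0,0,0,0,0,0.13],[0,0,0,0,0,0]]]'
python3 -c "
from h import *
go(*W(-163,2,56),-96.1)"
```

```text
tool_pos: [545.6, 267.9, 15.6]
force: [-0.3, -0.1, -0.3]
tool_pos: [545.4, 267.8, 15.2]
force: [-0.1, -0.7, 5.9]
width: 22.4
tool_pos: [543.4, 267.0, 123.0]
time_s: 33.4
tool_pos: [543.5, 267.0, 123.0]
ee_rot: [0.999, -0.054, -0.001, 0.0]
force: [-0.6, 0.5, -1.2]
width: 22.3
at [543.5 267.  123. ] yaw -96.22 -> shift cm [-9.91 32.03  6.75] turn z -0.002 tilt [-0.002 -0.001] F [-0.6  0.5 -1.2] w 22.3 t 33.4
```

```bash
python3 -m pendant '[[[-3,1,0,0,0,0],[-4,2,0,0,0,0],[-3,4,0,0,0,0],[0,4,0,0,0,0],[0,4,0,0,0,0],[0,4,0,0,0,0],[0,4,0,0,0,0],[0,4,0,0,0,0]]]' |sed -n 2p;python3 -m pendant '[[[0,4,0,0,0,0],[0,1,2,0,0,0],[0,0,3,0,0,0],[0,0,1,0,0,0],[0,0,0,0,0,0],[0,0,0,0,0,0]]]' |sed -n 2p
python3 -c "
from h import *
go(*W(-163,2,55.3),-96.1)"
```

```text
tool_pos: [414.9, 8.4, 123.8]
tool_pos: [410.6, -39.7, 64.3]
at [410.6 -39.7  64.3] yaw -96.1 -> shift cm [-0.03  0.11  0.9 ] turn z 0.0 tilt [-0.  0.] F [ 0.3 -0.8 -1.3] w 22.1 t 34.8
```

```bash
python3 -m pendant '[[[0,0.1,0.8,0,0,0],[0,0,0,0,0,0],[0,0,0,0,0,0]]]' |grep -E "pos|force"
python3 -c "
from h import *
go(*W(-163,2,55.3),-96.1)
a=snap('top')
g=a[180:215,335:375].max(axis=2)
cv2.imwrite('pics/p8.png',cv2.resize(a[150:240,310:400],(450,450),interpolation=cv2.INTER_CUBIC))"
```

```text
tool_pos: [410.5, -40.8, 56.2]
force: [0.3, -0.3, -1.6]
at [410.5 -40.8  56.2] yaw -96.16 -> shift cm [-0.04 -0.01  0.09] turn z -0.001 tilt [ 0. -0.] F [ 0.3 -0.3 -1.6] w 22.8 t 35.1
```

View pics/p8.png

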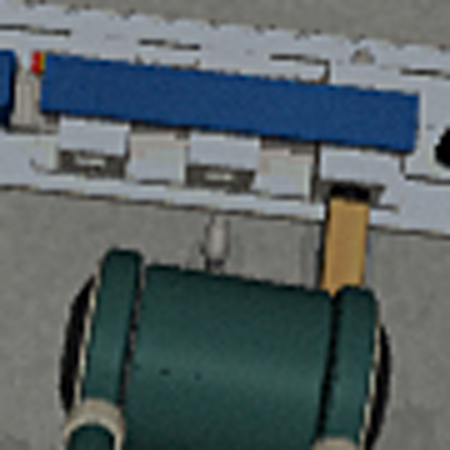

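The tip points straight at holder 1's bore. Inserting.

```bash
python3 -m pendant '[[[1,0,0.05,0,0,0],[1,0,0,0,0,0],[1,0,0,0,0,0],[0.5,0,0,0,0,0],[0.5,0,0,0,0,0],[0.5,0,0,0,0,0],[0,0,0,0,0,0]]]'|grep -E "pos|force"; python3 -m pendant '[[[0.7,0,0,0,0,0],[0.7,0,0,0,0,0],[0.7,0,0,0,0,0],[0,0,0,0,0,0]]]'|grep -E "pos|force"; python3 -m pendant '[[[0.5,0,0,0,0,0],[0.5,0,0,0,0,0],[0.5,0,0,0,0,0],[0,0,0,0,0,0]]]'|grep -E "pos|force"
python3 -c "
from h import *
go(*W(-53,2,55.3),-96.1)"
```

```text
tool_pos: [455.5, -45.2, 55.1]
force: [0.7, 4.8, -3.7]
tool_pos: [476.6, -47.5, 55.2]
force: [1.1, 5.4, -3.4]
tool_pos: [490.6, -48.9, 54.9]
force: [0.3, 6.6, -3.1]
at [490.6 -48.9  54.9] yaw -96.18 -> shift cm [ 2.91  0.04 -0.04] turn z -0.001 tilt [-0.001  0.001] F [ 0.3  6.6 -3.1] w 22.6 t 36.6
```

```bash
python3 -m pendant '[[[0.5,-0.15,0,0,0,0],[0.5,0,0,0,0,0],[0.5,0,0,0,0,0],[0,0,0,0,0,0]]]'|grep -E "pos|force"; python3 -m pendant '[[[0.5,0,0,0,0,0],[0.5,0,0,0,0,0],[0.5,0,0,0,0,0],[0,0,0,0,0,0]]]'|grep -E "pos|force"
python3 -c "
from h import *
go(*W(-53,2,55.3),-96.1)"
```

```text
tool_pos: [504.5, -49.8, 54.6]
force: [-1.9, 1.3, -3.2]
tool_pos: [518.5, -51.4, 54.4]
force: [-6.4, 1.0, 0.7]
at [518.5 -51.4  54.4] yaw -96.21 -> shift cm [ 0.11  0.09 -0.09] turn z -0.002 tilt [-0.006  0.   ] F [-6.4  1.   0.7] w 22.5 t 37.5
```

```bash
python3 -m pendant '[[[0.4,0,0,0,0,0],[0,0,0,0,0,0],[0,0,0,0,0,0]]]'|grep -E "pos|force";python3 -m pendant '[[[0.3,0,0,0,0,0],[0,0,0,0,0,0],[0,0,0,0,0,0]]]'|grep -E "pos|force"
```

```text
tool_pos: [518.6, -51.3, 53.8]
force: [-17.7, 2.4, 7.5]
tool_pos: [518.8, -51.4, 53.4]
force: [-23.8, 3.1, 13.1]
```

Home. I'll release and go to rod C.

```bash
python3 -m pendant '[[[-0.6,0,0,0,0,0],[0,0,0,0,0,0]]]'|grep -E "force";  python3 -m pendant '[[[0,0,0,0,0,0],[0,0,0,0,0,0],[0,0,0,0,0,0],[0,0,0,0,0,0]]]' 4.2 |grep -E "pos|force"; python3 -m pendant '[[[0,0,-3,0,0,0],[0,0,-5,0,0,0],[0,0,-3,0,0,0],[0,-4,0,0,0,0],[0,-4,0,0,0,0],[0,-4,0,0,0,0],[0,-4,0,0,0,0],[0,-4,0,0,0,0]]]' 5|sed -n 2p
python3 -c "
from h import *
a=snap('top');b=snap('scene');handles(a);cv2.imwrite('pics/t9.png',a)
print([c for c,s,m in blobs(b,(12,90,120),(20,200,255),60) if 200<c[0]<420 and c[1]>150])
go(633.5,263.5,100,-3.9)
"
```

```text
force: [-7.8, 1.0, 0.2]
tool_pos: [523.2, -51.9, 56.3]
force: [0.6, -0.7, 0.1]
tool_pos: [544.0, 148.9, 166.1]
[[282.0, 188.5], [295.8, 198.8], [355.7, 278.1]]
at [544.3 151.6 166.1] yaw -95.96 -> shift cm [  7.7  -12.04   6.66] turn z -1.607 tilt [0.002 0.002] F [-0.4 -0.3 -0. ] w 49.9 t 39.5
```

```bash
python3 -m pendant '[[[2.5,-4,0,0,0,0],[2.5,-4,0,0,0,0],[2.5,-3.8,0,0,0,0],[0,0,0,0,0,-0.15],[0,0,0,0,0,-0.15],[0,0,0,0,0,-0.15],[0,0,0,0,0,-0.15],[0,0,0,0,0,-0.15]]]' 5|sed -n 2p; python3 -m pendant '[[[0,0,0,0,0,-0.15],[0,0,0,0,0,-0.15],[0,0,0,0,0,-0.15],[0,0,0,0,0,-0.15],[0,0,0,0,0,-0.15],[0,0,2,0,0,-0.1],[0,0,3,0,0,0],[0,0,3,0,0,0]]]' |sed -n 2p; python3 -m pendant '[[[0,0,1,0,0,0],[0,0,0,0,0,0],[0,0,0,0,0,0]]]' |sed -n 2p
python3 -c "
from h import *
go(633.5,263.5,15,-3.9)"
```

```text
tool_pos: [631.1, 255.6, 165.4]
tool_pos: [631.9, 255.8, 85.7]
tool_pos: [631.6, 256.4, 76.5]
at [631.6 256.4  76.5] yaw -4.54 -> shift cm [0.72 0.13 6.15] turn z -0.011 tilt [0.001 0.   ] F [ 0.3  0.1 -0.1] w 50.0 t 41.5
```

```bash
python3 -m pendant '[[[0.7,0.1,2,0,0,-0.01],[0,0,2,0,0,0],[0,0,2.0,0,0,0],[0,0,0,0,0,0],[0,0,0,0,0,0],[0,0,0,0,0,0]]]' 5 | grep -E "pos|force"; python3 -m pendant '[[[0,0,0,0,0,0],[0,0,0,0,0,0],[0,0,0,0,0,0],[0,0,0,0,0,0],[0,0,0,0,0,0],[0,0,0,0,0,0]]]' 0 70| grep -E "pos|force|width"
 python3 -m pendant '[[[0,0,-3,0,0,0],[0,0,-4,0,0,0],[0,0,-4,0,0,0],[-4,0,0,0,0,0.15],[0,-4,0,0,0,0.15],[0,-4,0,0,0,0.15],[0,-4,0,0,0,0.15],[0,-4,0,0,0,0.15]]]' |sed -n 2p;python3 -m pendant '[[[0,0,0,0,0,0.15],[0,0,0,0,0,0.15],[0,0,0,0,0,0.15],[0,0,0,0,0,0.15],[0,0,0,0,0,0.15],[0,0,0,0,0,0.1],[0,0,0,0,0,0]]]'
python3 -c "
from h import *
go(*W(-163,77.5,56),-96.1)"
```

```text
tool_pos: [633.4, 264.0, 16.9]
force: [0.5, -0.5, 0.9]
tool_pos: [633.4, 263.8, 17.2]
force: [-0.5, 0.2, 6.5]
width: 22.4
tool_pos: [484.6, 290.4, 124.5]
time_s: 44.15
tool_pos: [486.3, 290.9, 124.7]
ee_rot: [0.999, -0.049, -0.001, 0.0]
force: [0.2, 0.1, -1.6]
width: 22.4
at [486.3 290.9 124.7] yaw -95.64 -> shift cm [-4.25 26.19  6.9 ] turn z 0.008 tilt [-0.001 -0.001] F [ 0.2  0.1 -1.6] w 22.4 t 44.1
```

```bash
python3 -m pendant '[[[-2,3,0,0,0,0.008],[-2.2,4,0,0,0,0],[0,4,0,0,0,0],[0,4,0,0,0,0],[0,4,0,0,0,0],[0,4,0,0,0,0],[0,3,0,0,0,0],[0,0,0,0,0,0]]]' |sed -n 2p;python3 -m pendant '[[[0,0,2,0,0,0],[0,0,3,0,0,0],[0,0,1.2,0,0,0],[0,0,0,0,0,0],[0,0,0,0,0,0]]]' |sed -n 2p
python3 -c "
from h import *
go(*W(-163,77.5,57.2),-96.1)"
```

```text
tool_pos: [416.8, 34.2, 125.1]
tool_pos: [418.0, 37.4, 63.7]
at [418.   37.4  63.7] yaw -96.01 -> shift cm [0.05 0.3  0.65] turn z 0.001 tilt [-0.  0.] F [-0.4 -0.3 -1.7] w 22.0 t 45.5
```

```bash
python3 -m pendant '[[[0,0.25,0.55,0,0,0],[0,0,0,0,0,0],[0,0,0,0,0,0]]]' |grep -E "pos|force"
python3 -c "
from h import *
go(*W(-163,77.5,57.2),-96.1)"
 python3 -m pendant '[[[1,0,0,0,0,0],[1,0,0,0,0,0],[0.5,0,0,0,0,0],[0.5,0,0,0,0,0],[0.5,0,0,0,0,0],[0,0,0,0,0,0]]]'|grep -E "pos|force";python3 -m pendant '[[[0.5,0,0,0,0,0],[0.5,0,0,0,0,0],[0,0,0,0,0,0]]]'|grep -E "pos|force"
python3 -c "
from h import *
go(*W(-118,77.5,57.2),-96.1)"
```

```text
tool_pos: [418.0, 34.5, 58.4]
force: [0.0, 0.3, -1.4]
at [418.   34.5  58.4] yaw -96.09 -> shift cm [0.01 0.01 0.12] turn z 0.0 tilt [0.001 0.   ] F [ 0.   0.3 -1.4] w 22.1 t 45.8
tool_pos: [453.2, 30.7, 58.0]
force: [0.2, -0.2, -1.1]
tool_pos: [463.3, 29.7, 58.2]
force: [0.2, 0.1, -1.9]
at [463.3  29.7  58.2] yaw -96.09 -> shift cm [-0.04  0.01  0.1 ] turn z 0.0 tilt [ 0.001 -0.   ] F [ 0.2  0.1 -1.9] w 22.5 t 46.6
```

```bash
python3 -m pendant '[[[0.7,0,0.08,0,0,0],[0.7,0,0,0,0,0],[0.7,0,0,0,0,0],[0,0,0,0,0,0]]]'|grep -E "pos|force"; python3 -m pendant '[[[0.6,0,0,0,0,0],[0.5,0,0,0,0,0],[0.5,0,0,0,0,0],[0,0,0,0,0,0]]]'|grep -E "pos|force"; python3 -m pendant '[[[0.5,0,0,0,0,0],[0.5,0,0,0,0,0],[0.5,0,0,0,0,0],[0,0,0,0,0,0]]]'|grep -E "pos|force"; python3 -m pendant '[[[0.5,0,0,0,0,0],[0.4,0,0,0,0,0],[0,0,0,0,0,0]]]'|grep -E "pos|force"
python3 -c "
from h import *
go(*W(-53.5,77.5,57.2),-96.1)"
```

```text
tool_pos: [484.8, 27.4, 57.5]
force: [-0.3, 0.1, -1.3]
tool_pos: [499.5, 25.5, 56.9]
force: [-0.7, -0.2, -1.5]
tool_pos: [511.8, 24.4, 56.0]
force: [-0.8, -0.9, -4.4]
tool_pos: [524.0, 23.1, 57.1]
force: [0.9, -1.2, -3.2]
at [524.   23.1  57.1] yaw -96.09 -> shift cm [ 0.3   0.   -0.01] turn z 0.0 tilt [ 0.001 -0.   ] F [ 0.9 -1.2 -3.2] w 22.4 t 48.1
```

```bash
python3 -m pendant '[[[0.5,0,0,0,0,0],[0,0,0,0,0,0],[0,0,0,0,0,0]]]'|grep -E "pos|force";python3 -m pendant '[[[0.5,0,0,0,0,0],[0,0,0,0,0,0],[0,0,0,0,0,0]]]'|grep -E "pos|force";python3 -m pendant '[[[0.3,0,0,0,0,0],[0,0,0,0,0,0],[0,0,0,0,0,0]]]'|grep -E "pos|force"
```

```text
tool_pos: [526.8, 22.7, 57.0]
force: [-6.4, -0.2, 0.7]
tool_pos: [527.0, 22.8, 56.2]
force: [-19.0, 1.2, 10.5]
tool_pos: [527.2, 22.8, 55.5]
force: [-25.0, 2.9, 13.0]
```

```bash
python3 -m pendant '[[[-0.8,0,0,0,0,0],[0,0,0,0,0,0]]]'|grep -E "force";  python3 -m pendant '[[[0,0,0,0,0,0],[0,0,0,0,0,0],[0,0,0,0,0,0],[0,0,0,0,0,0]]]' 4.2 |grep -E "pos|force"; python3 -m pendant '[[[0,0,-3,0,0,0],[0,0,-5,0,0,0],[0,0,-4,0,0,0],[-4,-4,-4,0,0,0],[-4,-4,-4,0,0,0],[-4,-4,-4,0,0,0],[0,-4,0,0,0,0],[0,-4,0,0,0,0]]]' 5|sed -n 2p
python3 -c "
from h import *
a=snap('top');b=snap('scene');cv2.imwrite('pics/t10.png',a);cv2.imwrite('pics/s10.png',b)
A=cv2.resize(a[140:240,285:425],(560,400),interpolation=cv2.INTER_CUBIC)
B=cv2.resize(a[170:240,440:490],(240,336),interpolation=cv2.INTER_CUBIC)
C=np.zeros((400,240,3),np.uint8);C[:336]=B
cv2.imwrite('pics/p10.png',np.hstack([A,C]))
go(600,-300,250,-6)
"
```

```text
force: [-5.0, -0.2, -3.0]
tool_pos: [529.3, 22.7, 57.8]
force: [0.4, 0.3, 0.4]
tool_pos: [460.1, 199.2, 266.5]
at [460.  201.6 264.8] yaw -95.84 -> shift cm [19.02 48.48  1.38] turn z -1.568 tilt [0.003 0.003] F [-0.1  0.4 -0.2] w 49.8 t 50.5
```

View pics/p10.png

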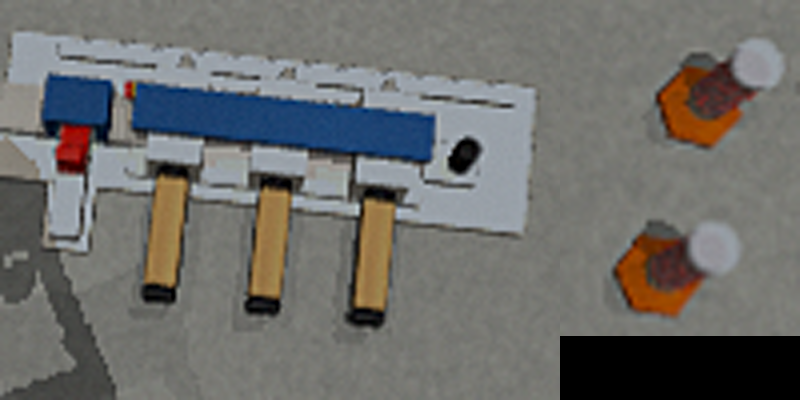

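All three rods sit home, and the wedge tab is against the bridge. The lips in the top view are at about (480.6,182.7) and (471.7,221.3). I'll triangulate the cylinders.

```bash
python3 - <<'E'
from h import *
b=cv2.imread("pics/s10.png");print([ (c,s) for c,s,m in blobs(b,(0,0,190),(180,45,255),15) if 200<c[0]<260 and 130<c[1]<170])
for n,s,t,fs,ft in(("far",(216.2,150.8),(480.6,182.7),(222,177.6),(466.9,192.6)),("near",(245.5,141.9),(471.7,221.3),(249.5,168.7),(458.3,227.6))):
    print(n,"lip",tri(s,t),"top@120",onz("top",t,120),"scene@120",onz("scene",s,120),"foot",tri(fs,ft))
E
```

```text
[([245.4, 141.9], [241, 140, 10, 5, 34]), ([216.1, 150.8], [212, 149, 9, 5, 35])]
far lip (array([ 565.81511533, -410.42716377,  119.32531389]), np.float64(1.2441958892325855)) top@120 [ 565.18456082 -409.71098186  120.        ] scene@120 [ 566.61367165 -410.17532961  120.        ] foot (array([ 564.48636826, -408.10597003,    2.11804333]), np.float64(5.241790250812739))
near lip (array([ 457.30309471, -378.97135209,  119.45799396]), np.float64(0.9833710585642643)) top@120 [ 456.87572593 -378.41136139  120.        ] scene@120 [ 458.02520621 -378.74899963  120.        ] foot (array([ 457.49501345, -376.39873186,    1.36936104]), np.float64(4.744908145411268))
```

```bash
python3 -m pendant '[[[0.5,4.5,0,0,0,-0.1],[0,4.5,0,0,0,-0.1],[0,4.5,0,0,0,-0.1],[0,4.5,0,0,0,0],[0,4.5,0,0,0,0],[0,4.5,0,0,0,0],[0,4.5,0,0,0,0],[0,4.5,0,0,0,0]]]' 6|sed -n 2p; python3 -m pendant '[[[0,4.5,0,0,0,0],[0,4.5,0,0,0,0],[0,4.5,0,0,0,0],[0,0,0,0,0,-0.15],[0,0,0,0,0,-0.15],[0,0,0,0,0,-0.15],[0,0,0,0,0,-0.15],[0,0,0,0,0,-0.15]]]' 6|sed -n 2p;  python3 -m pendant '[[[0,0,0,0,0,-0.15],[0,0,0,0,0,-0.15],[0,0,0,0,0,-0.15],[0,0,0,0,0,-0.07],[0,0,0,0,0,0],[0,0,0,0,0,0]]]' 6|sed -n 2p
python3 -c "
from h import *
go(457.5,-377.5,150,-6)"
```

```text
tool_pos: [506.7, -161.1, 263.8]
tool_pos: [532.4, -291.8, 263.5]
tool_pos: [532.6, -291.3, 263.6]
at [ 532.6 -291.3  263.6] yaw -6.26 -> shift cm [-9.38 -6.52 11.36] turn z -0.005 tilt [-0. -0.] F [-0.5  0.3 -0.6] w 59.8 t 52.8
```

```bash
python3 -m pendant '[[[-3.2,-2.2,0,0,0,0],[-3.2,-2.2,2,0,0,0],[-3,-2.1,3,0,0,0],[0,0,3,0,0,0],[0,0,2,0,0,0],[0,0,0,0,0,0],[0,0,0,0,0,0]]]' 6|sed -n 2p
python3 -c "
from h import *
go(457.5,-377.5,72,-6)
b=snap('scene');cv2.imwrite('pics/p11.png',cv2.resize(b[60:200,180:320],(500,500),interpolation=cv2.INTER_CUBIC))"
```

```text
tool_pos: [458.2, -377.4, 163.8]
at [ 458.2 -377.4  163.8] yaw -6.18 -> shift cm [-0.02 -0.06  9.18] turn z -0.003 tilt [-0.  0.] F [-0.1  0.3  1. ] w 60.3 t 53.5
```

View pics/p11.png

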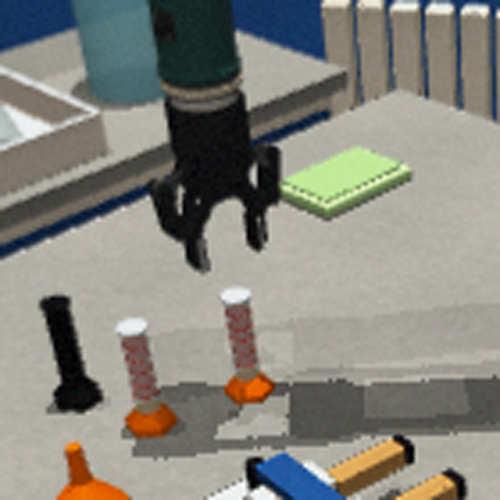

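The gripper is centred above the near cylinder. I'll lower it and grip lightly.

```bash
python3 -m pendant '[[[0,0,2,0,0,0],[0,0,2,0,0,0],[0,0,2,0,0,0],[0,0,2,0,0,0],[0,0,1,0,0,0],[0,0,0,0,0,0],[0,0,0,0,0,0]]]' 6|grep -E "pos|force"; python3 -m pendant '[[[0,0,0,0,0,0],[0,0,0,0,0,0],[0,0,0,0,0,0],[0,0,0,0,0,0],[0,0,0,0,0,0],[0,0,0,0,0,0]]]' 0 30|grep -E "pos|force|width"
```

```text
tool_pos: [459.3, -377.9, 75.1]
force: [0.4, 0.6, 0.4]
tool_pos: [458.9, -378.0, 74.9]
force: [-0.2, -0.7, 5.4]
width: 25.1
```

```bash
python3 -m pendant '[[[0,0,-2,0,0,0],[0,0,-4,0,0,0],[0,0,-4,0,0,0],[0,0,-4,0,0,0],[0,0,0,0,0,0],[0,0,0,0,0,0]]]'|grep -E "pos|force|width"
python3 -c "
from h import *
go(*W(35.5,-47.5,200),-6.1)"
```

```text
tool_pos: [458.6, -377.6, 214.7]
force: [-0.0, -0.2, -1.4]
width: 25.5
at [ 458.6 -377.6  214.7] yaw -6.13 -> shift cm [28.05 11.43  1.45] turn z -0.001 tilt [ 0.002 -0.001] F [-0.  -0.2 -1.4] w 25.5 t 55.4
```

```bash
python3 -m pendant '[[[2,0.8,0,0,0,0],[3,1.2,0,0,0,0],[4,1.6,0,0,0,0],[4,1.7,0,0,0,0],[4,1.7,0,0,0,0],[4,1.7,0,0,0,0],[3,1.2,0,0,0,0],[2,0.8,0,0,0,0]]]'|sed -n 2p; python3 -m pendant '[[[1.5,0.5,1,0,0,0],[0.5,0.2,1,0,0,0],[0,0,0,0,0,0],[0,0,0,0,0,0]]]'|sed -n 2p
python3 -c "
from h import *
go(*W(35.5,-47.5,165),-6.1)"
```

```text
tool_pos: [591.5, -127.3, 210.2]
tool_pos: [600.2, -111.7, 191.9]
at [ 600.2 -111.7  191.9] yaw -6.16 -> shift cm [0.09 0.21 2.69] turn z -0.001 tilt [-0.003  0.   ] F [ 1.  -0.  -0.4] w 25.1 t 56.6
```

```bash
python3 -m pendant '[[[0.1,0.2,1,0,0,0],[0,0,0.8,0,0,0],[0,0,0.4,0,0,0],[0,0,0,0,0,0],[0,0,0,0,0,0]]]'|grep -E "pos|force"; python3 -m pendant '[[[0,0,0.3,0,0,0],[0,0,0,0,0,0],[0,0,0,0,0,0]]]'|grep -E "pos|force"
python3 -c "
from h import *
go(*W(35.5,-47.5,165),-6.1)
b=snap('scene');cv2.imwrite('pics/p12.png',cv2.resize(b[110:230,200:340],(560,480),interpolation=cv2.INTER_CUBIC))"
```

```text
tool_pos: [603.5, -110.5, 171.6]
force: [0.5, 0.1, -0.9]
tool_pos: [603.7, -110.3, 168.8]
force: [-0.1, 0.1, -1.1]
at [ 603.7 -110.3  168.8] yaw -6.13 -> shift cm [-0.09 -0.14  0.38] turn z -0.0 tilt [ 0. -0.] F [-0.1  0.1 -1.1] w 25.5 t 57.4
```

View pics/p12.png

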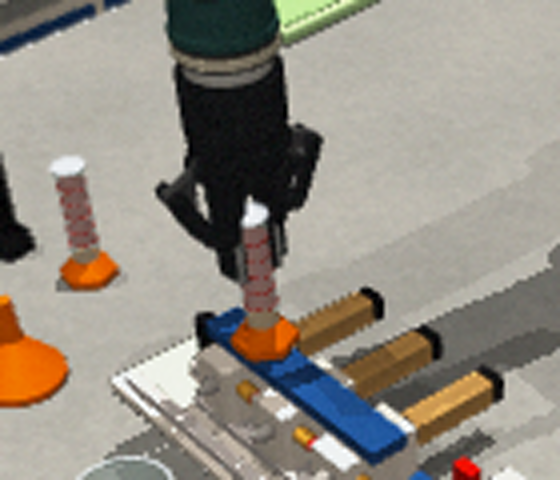

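The cylinder is upright and just above the rail's right half. I'll nudge it 1.5 mm back and lower to contact.

```bash
python3 -m pendant '[[[-0.1,-0.15,0.2,0,0,0],[0,0,0,0,0,0],[0,0,0,0,0,0]]]'|grep -E "pos|force"; python3 -m pendant '[[[0,0,0.15,0,0,0],[0,0,0,0,0,0]]]'|grep -E "pos|force"; python3 -m pendant '[[[0,0,0.1,0,0,0],[0,0,0,0,0,0]]]'|grep -E "pos|force"
```

```text
tool_pos: [601.9, -111.1, 166.6]
force: [-0.1, 0.6, -1.6]
tool_pos: [601.9, -111.1, 165.0]
force: [-0.6, 0.2, -0.7]
tool_pos: [602.1, -111.1, 164.9]
force: [-2.4, 0.9, 2.9]
```

Contact is at z = 164.9, as predicted. I'll release slowly.

```bash
python3 -m pendant '[[[0,0,0,0,0,0],[0,0,0,0,0,0],[0,0,0,0,0,0]]]' 3.2 |grep -E "pos|force|width";python3 -m pendant '[[[0,0,0,0,0,0],[0,0,0,0,0,0],[0,0,0,0,0,0],[0,0,0,0,0,0]]]' 6 |grep -E "pos|force|width"; python3 -m pendant '[[[0,0,-2,0,0,0],[0,0,-3,0,0,0],[0,0,-4,0,0,0],[0,0,-3,0,0,0],[0,0,0,0,0,0],[0,0,0,0,0,0]]]' 6 |grep -E "pos|force|width"
python3 -c "
from h import *
go(566.5,-408.5,285,-6.1)"
```

```text
tool_pos: [602.1, -111.1, 164.0]
force: [0.4, -0.1, -0.2]
width: 32.6
tool_pos: [602.1, -111.2, 164.2]
force: [-0.7, -0.3, 0.4]
width: 59.5
tool_pos: [602.5, -111.2, 285.3]
force: [-0.9, -1.0, -1.5]
width: 60.1
at [ 602.5 -111.2  285.3] yaw -6.13 -> shift cm [-29.94  -0.41   0.04] turn z -0.001 tilt [ 0.002 -0.001] F [-0.9 -1.  -1.5] w 60.1 t 59.5
```

```bash
python3 -m pendant '[[[-4.2,0,0,0,0,0],[-4.2,0,0,0,0,0],[-4.2,0,0,0,0,0],[-4.2,0,0,0,0,0],[-4.2,0,0,0,0,0],[-4.2,0,0,0,0,0],[-4.2,-0.4,0,0,0,0],[0,0,0,0,0,0]]]' 6 |sed -n 2p;  python3 -m pendant '[[[0,0,4,0,0,0],[0,0,4,0,0,0],[0,0,4,0,0,0],[0,0,0,0,0,0],[0,0,0,0,0,0]]]' |sed -n 2p
python3 -c "
from h import *
b=snap('scene');a=snap('top');cv2.imwrite('pics/p13.png',cv2.resize(b[70:220,180:350],(680,600),interpolation=cv2.INTER_CUBIC))
print([ (c,s) for c,s,m in blobs(b,(0,0,190),(180,45,255),15) if 200<c[0]<300 and 100<c[1]<180])
go(566.5,-408.5,74,-6.1)"
```

```text
tool_pos: [563.9, -407.6, 280.7]
tool_pos: [565.6, -401.6, 162.2]
[([216.2, 150.8], [212, 149, 9, 5, 34]), ([262.1, 163.6], [257, 161, 11, 6, 50])]
at [ 568.  -403.5  166.6] yaw -6.11 -> shift cm [-0.5  -0.12  9.26] turn z -0.0 tilt [ 0.003 -0.002] F [0.7 0.8 0.5] w 60.1 t 60.9
```

View pics/p13.png

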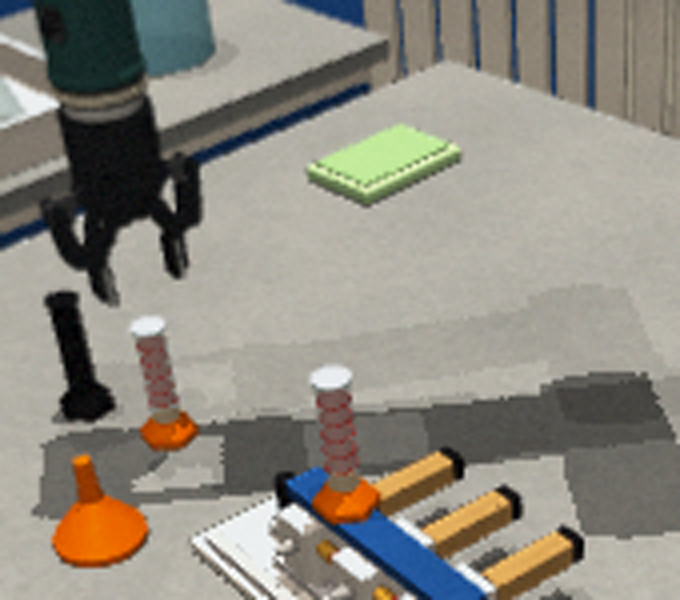

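The first cylinder stands upright on the rail, and the gripper is above the second.

```bash
python3 -m pendant '[[[-0.5,-0.1,1,0,0,0],[0,0,0,0,0,0],[0,0,2,0,0,0],[0,0,2,0,0,0],[0,0,2,0,0,0],[0,0,2,0,0,0],[0,0,0,0,0,0],[0,0,0,0,0,0]]]' 6|grep -E "pos|force"; python3 -m pendant '[[[0,0,0,0,0,0],[0,0,0,0,0,0],[0,0,0,0,0,0],[0,0,0,0,0,0],[0,0,0,0,0,0],[0,0,0,0,0,0]]]' 0 30|grep -E "pos|force|width"
```

```text
tool_pos: [565.1, -408.0, 74.6]
force: [-0.4, 0.1, 0.4]
tool_pos: [566.0, -408.7, 76.1]
force: [-0.8, -0.4, 5.8]
width: 25.6
```

```bash
python3 -m pendant '[[[0,0,-2,0,0,0],[0,0,-4,0,0,0],[0,0,-4,0,0,0],[0,0,-4,0,0,0],[0,0,-4,0,0,0],[0,0,-4,0,0,0],[0,0,0,0,0,0],[0,0,0,0,0,0]]]'|grep -E "pos|force|width"
python3 -c "
from h import *
go(*W(35.5,52.5,270),-6.1)"
```

```text
tool_pos: [565.6, -408.2, 295.9]
force: [-0.7, -0.4, -1.9]
width: 25.3
at [ 565.6 -408.2  295.9] yaw -6.13 -> shift cm [39.95  0.45  2.53] turn z -0.001 tilt [ 0.002 -0.002] F [-0.7 -0.4 -1.9] w 25.3 t 63.0
```

```bash
python3 -m pendant '[[[0,0,-3,0,0,0],[2,0,-1,0,0,0],[4,0,0,0,0,0],[4,0,0,0,0,0],[4,0,0,0,0,0],[4,0,0,0,0,0],[4,0,0,0,0,0],[4,0,0,0,0,0]]]'|sed -n 2p; python3 -m pendant '[[[4,0,0,0,0,0],[4,0,0,0,0,0],[3,0.4,0,0,0,0],[2,0,0,0,0,0],[0.9,0,0,0,0,0],[0,0,0,0,0,0],[0,0,0,0,0,0]]]'|sed -n 2p
python3 -c "
from h import *
go(*W(35.5,52.5,166),-6.1)"
```

```text
tool_pos: [591.8, -146.5, 331.8]
tool_pos: [611.2, -12.0, 333.3]
at [611.2 -12.  333.3] yaw -6.12 -> shift cm [ 0.07  0.19 16.73] turn z -0.0 tilt [-0.001 -0.001] F [-0.  -0.4 -1. ] w 25.3 t 64.5
```

```bash
python3 -m pendant '[[[0,0.15,3,0,0,0],[0,0,4,0,0,0],[0,0,4,0,0,0],[0,0,3,0,0,0],[0,0,1.8,0,0,0],[0,0,0,0,0,0],[0,0,0,0,0,0]]]'|sed -n 2p
python3 -c "
from h import *
go(*W(35.5,52.5,166),-6.1)"
```

```text
tool_pos: [613.2, -12.9, 176.3]
at [613.2 -12.9 176.3] yaw -6.22 -> shift cm [ 0.13 -0.04  1.03] turn z -0.002 tilt [-0. -0.] F [-0.1 -0.8 -0.6] w 25.5 t 65.2
```

```bash
python3 -m pendant '[[[0.1,-0.05,0.6,0,0,0],[0,0,0,0,0,0],[0,0,0,0,0,0]]]'|grep -E "pos|force";python3 -m pendant '[[[0,0,0.3,0,0,0],[0,0,0,0,0,0],[0,0,0,0,0,0]]]'|grep -E "pos|force"; python3 -m pendant '[[[0,0,0.15,0,0,0],[0,0,0,0,0,0]]]'|grep -E "pos|force"; python3 -c "
from h import *
go(*W(35.5,52.5,166),-6.1)"
```

```text
tool_pos: [613.4, -10.8, 171.3]
force: [0.6, -0.6, -1.0]
tool_pos: [612.8, -10.6, 167.2]
force: [0.1, -0.4, -0.6]
tool_pos: [613.1, -10.6, 166.0]
force: [-0.7, -1.3, 0.4]
at [613.1 -10.6 166. ] yaw -6.12 -> shift cm [-0.1  -0.01  0.  ] turn z -0.0 tilt [0.001 0.   ] F [-0.7 -1.3  0.4] w 25.1 t 66.0
```

```bash
python3 -m pendant '[[[0,0,0.07,0,0,0],[0,0,0,0,0,0]]]'|grep -E "pos|force"; python3 -m pendant '[[[0,0,0,0,0,0],[0,0,0,0,0,0],[0,0,0,0,0,0]]]' 3.2 |grep -E "pos|force|width";python3 -m pendant '[[[0,0,0,0,0,0],[0,0,0,0,0,0],[0,0,0,0,0,0],[0,0,0,0,0,0]]]' 6 |grep -E "pos|force|width"; python3 -m pendant '[[[0,0,-2,0,0,0],[0,0,-3,0,0,0],[0,0,-4,0,0,0],[0,0,-4,0,0,0],[0,-4,0,0,0,0],[0,-4,0,0,0,0],[4,-4,0,0,0,0],[4,-4,0,0,0,0]]]' 6 |grep -E "pos|force|width";python3 -m pendant '[[[4,-2,0,0,0,0],[4,0,0,0,0,0],[4,0,0,0,0,0],[4,0,0,0,0,0],[4,0,0,0,0,0],[0,0,0,0,0,0]]]' 6 |grep -E "pos|force|width"
python3 - <<'E'
from h import *
a=snap('top');b=snap('scene');cv2.imwrite('pics/t14.png',a);cv2.imwrite('pics/s14.png',b)
A=cv2.resize(a[90:240,280:430],(400,400),interpolation=cv2.INTER_CUBIC);B=cv2.resize(b[130:270,210:350],(400,400),interpolation=cv2.INTER_CUBIC)
cv2.imwrite('pics/p14.png',np.hstack([A,B]))
print([ (c,s) for c,s,m in blobs(b,(0,0,190),(180,45,255),15) if 200<c[0]<320 and 100<c[1]<200])
E
```

```text
tool_pos: [613.1, -10.6, 166.0]
force: [-2.2, 1.6, 4.7]
tool_pos: [612.6, -10.8, 164.6]
force: [-0.4, 0.2, 0.3]
width: 32.2
tool_pos: [612.8, -10.7, 165.0]
force: [-0.1, -0.2, 0.3]
width: 60.0
tool_pos: [469.3, 75.7, 295.2]
force: [-1.0, 1.0, -0.4]
width: 59.7
tool_pos: [471.9, 280.8, 294.9]
force: [0.1, 0.1, 0.1]
width: 60.0
[([262.1, 163.4], [257, 160, 11, 7, 56]), ([282.9, 177.9], [278, 175, 11, 7, 60])]
```

I've used up the picture allowance, so the final check is numeric: lips, rail, wedge, rod handles and bystanders against the earlier frames.

```bash
python3 - <<'E'
from h import *
def st(p):return np.round([(p-O)@X,(p-O)@Y,p[2]],1)
a,b=cv2.imread('pics/t14.png'),cv2.imread('pics/s14.png')
for s in((262.1,163.4),(282.9,177.9)):
    p=onz('scene',s,210);print('lip from scene',st(p),'predict top px',proj('top',p).round(1))
for n,lo,hi in(("red",(0,200,100),(3,255,255)),("wood",(12,90,120),(20,200,255)),("orange",(3,150,90),(13,255,255)),("blue",(105,140,60),(122,255,255))):
    for f in("10","14"):
        for v in"ts":
            im=cv2.imread(f'pics/{v}{f}.png');print(n,f,v,[(c,s[4]) for c,s,m in blobs(im,lo,hi,40) if (270<c[0]<480 and 90<c[1]<250 if v=="t" else 190<c[0]<345 and 135<c[1]<290)])
g=a[120:180,300:420].astype(int);k=((g.min(2)>135)&(np.ptp(g,axis=2)<25)).astype(np.uint8)
print(cv2.mean(cv2.absdiff(cv2.imread('pics/t10.png')[95:140,275:375],a[95:140,275:375])))
for s,t in(((262.1,163.4),None),((282.9,177.9),None)):
    u,v=proj('top',onz('scene',s,210)).round().astype(int)
    w=a[v-9:v+10,u-9:u+10];d=cv2.absdiff(w,cv2.imread('pics/t10.png')[v-9:v+10,u-9:u+10]).max(2)>25
    ys,xs=np.nonzero(d&(w.min(2)>90));q=(u-9+xs.mean(),v-9+ys.mean());print('top lip',q,len(xs),'tri',[st(z) if np.ndim(z) else round(z,1) for z in tri(s,q)])
E
```

```text
lip from scene [ 34.9 -48.8 210. ] predict top px [376.9 160.4]
lip from scene [ 36.   52.4 210. ] predict top px [337.9 155.8]
red 10 t [([303.0, 175.5], 53)]
red 10 s [([316.6, 230.7], 66)]
red 14 t [([303.0, 175.6], 55)]
red 14 s [([316.6, 230.7], 63)]
wood 10 t [([325.8, 197.1], 182), ([352.0, 200.1], 186), ([378.1, 203.1], 195)]
wood 10 s [([281.9, 188.6], 101), ([295.7, 198.8], 109), ([311.2, 209.5], 122)]
wood 14 t [([325.9, 197.1], 186), ([352.1, 200.0], 187), ([378.2, 203.1], 193)]
wood 14 s [([296.7, 198.6], 96), ([311.2, 209.4], 125)]
orange 10 t [([439.3, 148.3], 254), ([467.0, 192.6], 101), ([458.4, 227.2], 100)]
orange 10 s [([249.5, 168.7], 74), ([221.8, 177.7], 74), ([204.1, 200.6], 286), ([281.2, 276.6], 74)]
orange 14 t [([435.1, 146.8], 171), ([448.0, 152.1], 87), ([332.5, 169.9], 57), ([367.7, 173.1], 60)]
orange 14 s [([203.9, 200.5], 275), ([266.2, 195.3], 110), ([285.8, 210.3], 123), ([281.3, 276.3], 88)]
blue 10 t [([290.1, 117.3], 274), ([303.8, 164.5], 176), ([355.4, 170.0], 838)]
blue 10 s [([276.1, 205.6], 567), ([306.5, 237.9], 249), ([280.1, 265.2], 345)]
blue 14 t [([290.1, 117.4], 275), ([303.8, 164.5], 178), ([323.7, 166.5], 124), ([355.0, 169.9], 210), ([386.7, 173.6], 131)]
blue 14 s [([256.2, 190.9], 59), ([272.8, 204.1], 130), ([293.4, 219.2], 112), ([306.5, 237.8], 242), ([280.1, 265.2], 345)]
(2.837555555555556, 2.7833333333333337, 2.883777777777778, 0.0)
top lip (np.float64(377.15), np.float64(160.675)) 40 tri [array([ 34.4, -49.6, 209.4]), np.float64(0.1)]
top lip (np.float64(337.96666666666664), np.float64(156.0)) 30 tri [array([ 35.7,  52.1, 209.7]), np.float64(0.2)]
```

```bash
python3 -c "
from rig import arm
print(arm.get_obs()['time_s'],arm.finish_job())"
```

```text
the job is handed in; nothing more can be done
68.45 None
```

I handed the job in at 68.5 s of robot time. No verdict is reported, so what follows rests on my own checks.

**What I did**
- **Carriage:** I pinched the grip post and slid the carriage to its stop, where the force rose to 31 N with no further movement.
- **Wedge:** I pushed it in from behind with 18 to 23 N. A second push, with the fingertips higher, stopped at the same place.
- **Rods:** Rods from the mat are in holders 0, 1 and 2. I pushed each one until the collar met the face, at 22 to 25 N.
- **Cylinders:** Both stand on the blue rail.

**Last checks**
- **Cylinder positions:** Both lips triangulate to 209 to 210 mm high, which fits standing on the rail. They lie within about 1 mm of the rail's centre line, at y of about -50 and +52 mm.
- **Rods, wedge, bridge and jar:** These have not moved in the images since the rods went in.
- **Beaker:** Its image area shows no sign of movement, but I did not measure its position.
- **Funnel:** It is unmoved in the scene view. In the top view its colour patch came out split in two, which I put down to shadow.

**Open points**
- **Final picture:** The 16-picture limit was used up, so this check was numeric only.
- **Handle hidden:** In the scene view one rod handle is hidden behind a cylinder. The top view shows all three.
- **Wedge travel:** The images showed only about 30 mm of travel, so I assume the wedge started part-way in. The hard stop under force supports the jam, but I could not measure the wedge or plunger contact forces directly.
- **Calibration:** The holder positions from the cameras were about 2 mm off in y from where the arm met them. I corrected for that while inserting.

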